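# Hang the probe and dip it to the mark

### The arm

A 7-joint arm with a two-finger parallel gripper is mounted at the origin on the work surface. World frame = base frame: x ahead of the robot, y to its left, z up, the work surface at z = 0. Lengths are in m, angles in rad, forces in N, time in s.
With the tool pointing down it reaches from about 0.4 to 0.85 m from the base axis. Payload 10.4 kg.
Tool frame: the origin (TCP) lies between the finger pads; the fingertips stand 8 mm ahead of it and the grasp point (between the pads) lies 11 mm behind it; z points along the fingers, x is the direction in which the jaws open and shut, and the axes are right-handed (so a half turn about z gives the same grasp; the last joint's range is limited). The gripper opens to 87 mm and grips with 3 to 60 N. Pads are 19 mm wide; open, the fingers measure 117 mm over their backs; the gripper's body (75 mm by 190 mm) begins 51 mm behind the grasp point.
Start: joints at [1.296, 0.332, -0.065, 1.46, 0.022, 1.35, -0.088], TCP at [0.156, -0.605, 0.206] pointing down, gripper open.
Joint ranges: [-2.6, 2.6], [-0.5, 2.12], [-1.47, 1.34], [0.16, 2.42], [-1.27, 4.41], [0.06, 2.06], [-2.6, 2.6]. Speed limits (rad/s): [2.22, 2.22, 2.79, 2.79, 3.14, 3.14, 3.14].

### API

Orientations are given as a unit quaternion [x, y, z, w].
In Python, from bench import r, viewer gives the robot as it stands.
- The arm moves only by the tool apply_moves, never from a script. Its argument "increments" is a list of rows, each an object with "grip": the closure in counts, from 0 (fully open) to 255 (shut); "xyz": the shift along the tool's x, y, z in mm, a list of three; "rotation": the turn, a rotation vector about the tool's x, y, z in degrees, a list of three. A call has 1 to 5 rows; each row is the pose to reach, as a shift and turn from the pose measured when the call began, along the tool's axes at that moment; what a row does not reach only later rows make up. A row lasts 1/8 s, in which the tool goes at most 62.5 mm and 10.7 degrees, less where a joint would pass 70% of its speed; a pose out of reach is approached as far as the arm can. A call with a gripper value outside its range is refused whole. The fingers move at their own pace and stop on an object; "squeeze" is the grip in N (left out, the last holds). Time passes only in rows, so rows that repeat a pose let the fingers close. It gives the time, the measured TCP pose, the force and the opening at its end, in the units of the state.
- r.read_state(): the state, without advancing time (a new reading comes with each control period).
- viewer.camera(name): name is "side" or "top"; returns a dict with "img" (420x560x3 uint8, blue, green, red), "range_z" (420x560 float32, m along the optical axis (not along the pixel's ray), 0 where there is no reading), "vertical_fov" (degrees; the focal length in pixels is half the picture's height over the tangent of half this angle, whatever the lens; pixels are square), "cx", "cy" (the principal point, pixels), "rvec" (rotation vector, rad) and "tvec" (3), from world to camera coordinates, as OpenCV has them. Camera axes: x right, y down, z forward; pixel columns grow to the right and rows downward; lengths in m; the calibration is good to about 2 mm. A picture is of the moment at which its call begins.
- r.close_job(): hands the job in, once; it reports no verdict.
The state is a dict: "time": time; "joint_positions": joint angles; "joint_vel": joint speeds; "joint_torque": joint torques, N m; "ee_pos": TCP position; "eef_rot": TCP orientation; "ft_force": force on the tool from outside, world axes, zero at the start; "torque": the same for the moment, N m; "width": finger opening in m.
Only numpy, scipy, OpenCV 4.12 (cv2) and the standard library are available. Lean on these libraries where they do the work, as an engineer would, in place of code of your own. Each camera call takes 0.05 s, during which the arm holds its last target.

### The job

Pinch the orange probe firmly by its two domes and lift it out of the rest still lying about level, then loosen the grip so that it swings down between the fingers until it hangs still, tip down. Hang it by its collar in the fork of the dip stand, reaching in under the splash cover, and let go of it. Then draw the sprung carriage down by its orange tab until the pointer is in the red band, keep it there for a good second, and let it rise back fully, with the probe still hanging in the fork; leave the blue probe and everything else where it stands.

Things in the scene. Friction and masses are not known exactly. Their poses are not given: they have to be found in the camera images.
- probe_orange: Orange-handled probe, 0.2 kg, 165 mm long. Origin between its two grip domes; x runs along the probe to the tip, y through the domes (black, 9 mm radius, one on each side of the handle, 36 mm over both). Handle 20 x 20 mm, x = -24 to 40 mm. Starts lying level in the rest, domes 80 mm above the bench, tip away from the robot. Centre of mass 65 mm tipward of the domes.
- probe_orange_tip (a point): Tip of the orange probe's 12 mm steel shaft, 141 mm from the domes' line. Pinched across the domes the probe can only turn about their line: at 60 N or more it stays level (creeping a few degrees), eased to 30 to 20 N it swings, at 4 to 8 N it hangs within some 10 degrees, under 1.5 N it drops. Ease by 0.2 mm steps. Reclosing may turn it by 5 degrees.
- probe_orange_collar (a point): Point on the orange probe's axis at the tip side of its black round collar (34 mm across, 6 mm thick), 46 mm from the domes' line. Axes as the probe's.
- probe_blue: Twin of the orange probe with a blue handle (same sizes and origin), lying in the other bay of the rest. Not needed.
- rest: White rest, base 170 x 190 x 12 mm, origin at the centre of its underside. Two bays at y = +50 and -50 mm, either may hold the orange probe. A bay is two saddles: 31 mm wide, 26 to 36 mm tipward of the domes, lips 79 mm above the bench; and 23 mm wide, 115 to 125 mm tipward, lips 83 mm up. Below the domes there is only the base.
- stand: White dip stand, fixed; origin on the bench below the fork's centre; the fork opens to -x. Base 170 x 210 x 12 mm. Under the fork an open amber jar, 68 mm across, rim 85 mm up. Steel post at x = 30, y = 85 mm. A clear splash cover, blue front edge, roofs it from x = 0 to 132 and y = -85 to 145 mm, underside 360 mm up: over the fork a gripper must lean back to -x by 25 to 45 degrees.
- fork_seat (a point): Centre of the fork's top face, 205 mm above the bench with the carriage up; moves with it. Axes as the stand's. Slot 22 mm wide, open to -x, ending 11 mm to +x of this point. Prongs 12 mm wide, 10 mm thick, reaching 30 mm to -x; on their ends are lips 6 mm high, 25 to 30 mm to -x: the collar must pass over the lips and then come down on the prongs.
- pull_tab (a point): Pinch point on the orange upright pull tab of the carriage, 47 mm to -x, 85 mm to +y and 14 mm above fork_seat; moves with it. The tab is 34 (x) by 16 (y) by 36 mm (z), its top 14 mm above this point. It can be pinched across y with the same backward lean.
- carriage (a joint): How far the carriage is drawn down, m: 0 = up at its stop, 0.060 = lower stop. Its black pointer is in the 12 mm red band of the white scale (beside the post, at y = 137 mm of the stand) from 0.034 to 0.046. A spring (100 N/m, damped 25 N s/m) lifts it; at the band with the probe hung it pulls up about 6 N, and let go it rises in about a second.
- bottle_a: Bystander: clear jar, 56 mm across, 110 mm tall, black cap, standing between and beyond the rest and the stand. Origin at the centre of its underside.
- bottle_b: Bystander: amber bottle, 60 mm across, 130 mm tall, on the left of the bench. Origin at the centre of its underside.
- bottle_c: Bystander: clear jar, 64 mm across, 120 mm tall, on the right of the bench. Origin at the centre of its underside.
- beaker: Bystander: clear glass beaker, 80 mm across, 100 mm tall, at the back. Origin at the centre of its underside.
- timer: Bystander: flat grey timer 70 x 70 x 22 mm, at the right. Origin at the centre of its underside.
- tip_box: Bystander: green box 120 x 85 x 55 mm, at the right. Origin at the centre of its underside.
- tube_rack: Bystander: white test tube rack 100 x 220 mm, 140 mm tall with its tubes, at the back. Origin at the centre of its underside.
Not all that is in view belongs to the job. Leave any green or purple look-alike of the probe_orange alone.

How it is judged:
On the way, in this order (a step that is already met when the one before it is completed fails the run):
1. the orange probe is lifted at least 30 mm out of the rest in the fingers, lying within 35 degrees of level (contact force between the fingers and probe_orange above 1 N and height (world z) of probe_orange above 0.11 m and angle between probe_orange's own x axis and vertical between 0.96 and 2.18 rad and contact force between probe_orange and rest below 0.05 N), for 0.2 s.
2. it hangs still between the fingers, tip down within 15 degrees, touching nothing else (contact force between the fingers and probe_orange above 1 N and angle between probe_orange's own x axis and vertical above 2.88 rad and angular speed of probe_orange below 0.5 rad/s and contact force between probe_orange and rest below 0.05 N and contact force between probe_orange and stand below 0.05 N), for 0.3 s.
3. it hangs by its collar in the fork, let go (x of probe_orange_collar in the frame of fork_seat between -0.012 and 0.012 m and y of probe_orange_collar in the frame of fork_seat between -0.008 and 0.008 m and z of probe_orange_collar in the frame of fork_seat between -0.004 and 0.004 m and angle between probe_orange's own x axis and vertical above 2.97 rad and contact force between the fingers and probe_orange below 0.1 N), for 0.3 s.
4. the carriage is drawn down into the red band (34 to 46 mm) with the probe hanging in the fork, and kept there 0.8 s (value of joint carriage between 0.034 and 0.046 m and x of probe_orange_collar in the frame of fork_seat between -0.012 and 0.012 m and y of probe_orange_collar in the frame of fork_seat between -0.008 and 0.008 m and z of probe_orange_collar in the frame of fork_seat between -0.004 and 0.004 m and angle between probe_orange's own x axis and vertical above 2.97 rad), for 0.8 s.
At the end, for the whole second after the job is handed in: The orange probe hangs at rest by its collar in the fork, let go: collar underside within 4 mm of the fork's top face, 12 mm front to back and 8 mm sideways of the seat, tip down within 10 degrees; the carriage is back up within 5 mm of its stop (all of step 3 and value of joint carriage below 0.005 m and linear speed of probe_orange below 0.03 m/s); the robot touches nothing.
It fails at once if the blue probe is moved more than 10 mm (distance of probe_blue from where it was at the start of the episode above 0.01 m).
It fails at once if a bystander is moved more than 20 mm (distance of any of bottle_a, bottle_b, bottle_c, beaker, timer, tip_box, tube_rack from where it was at the start of the episode above 0.02 m).
It fails at once if the orange probe is dropped: its domes come lower than 50 mm above the bench (height (world z) of probe_orange below 0.05 m).
It also fails if it takes over 67 s, if anything falls off the work surface, if the arm or the gripper's body presses on something with over 40 N, if the wrist force passes 120 N, or if a joint passes its speed limit or range.

## Working session

There is one attempt and no reset: what is moved stays moved. The work goes in short steps, Python scripts to look and compute and a tool call to move; the robot and the scene stay as the last step left them, time stands still between calls to the robot, and variables do not carry over. Pictures are saved under pics/ and viewed, and the job is handed in when it is done.

Besides the shell and the picture viewer there is one more tool, called by a JSON object that holds its "method" and its "body". apply_moves: Moves the arm, as the interface text tells. Its arguments: {"type":"object","properties":{"increments":{"type":"array","items":{"type":"object","properties":{"grip":{"type":"number"},"xyz":{"type":"array","items":{"type":"number"}},"rotation":{"type":"array","items":{"type":"number"}}}}},"squeeze":{"type":"number"}},"required":["increments"]}

```bash
mkdir -p pics; ls; cat > h.py <<'E'
import numpy as np, cv2
from bench import r, viewer
from scipy.spatial.transform import Rotation as R
def cam(n):
    c=viewer.camera(n); c['f']=210/np.tan(np.radians(c['vertical_fov'])/2)
    c['R']=cv2.Rodrigues(np.array(c['rvec'],float))[0]; c['t']=np.array(c['tvec'],float).ravel(); return c
def cloud(c):
    v,u=np.mgrid[0:420,0:560]; z=c['range_z']
    P=np.stack([(u-c['cx'])/c['f']*z,(v-c['cy'])/c['f']*z,z],-1)
    W=(P-c['t'])@c['R']; W[z==0]=np.nan; return W
def proj(c,p):
    q=np.asarray(p)@c['R'].T+c['t']; return q[...,:2]/q[...,2:]*c['f']+[c['cx'],c['cy']]
E
python3 - <<'E'
from h import *
s=r.read_state(); print(s)
for n in('side','top'):
    c=cam(n); print(n,c['vertical_fov'],c['f'],c['cx'],c['cy'],-c['R'].T@c['t'],c['R'][2]); cv2.imwrite(f'pics/{n}0.png',c['img'])
    np.savez(f'{n}0.npz',W=cloud(c),img=c['img'])
E
```

```text
pics
{'time': 0.0, 'joint_positions': array([ 1.29641661,  0.33285608, -0.06468591,  1.46091587,  0.02162191,
        1.34988462, -0.08853809]), 'joint_vel': array([-7.80087865e-05, -5.44106948e-04, -5.22484811e-04, -2.59135086e-04,
       -6.04551339e-04, -6.13444216e-04, -2.22768250e-04]), 'joint_torque': array([-6.63790361e-04, -6.23241091e+01,  2.44569633e-02, -3.89901531e+01,
       -6.13125530e-02,  3.93992686e-02,  1.37219831e-04]), 'ee_pos': array([ 0.15558551, -0.60491928,  0.20497593]), 'eef_rot': array([ 7.90285407e-01, -6.12738531e-01, -5.66455153e-04, -3.83282675e-04]), 'ft_force': array([ 0.57383299, -0.26631861, -0.6651929 ]), 'torque': array([ 0.03096237, -0.03387594, -0.01573271]), 'width': 0.08703704121993337}
side 48.027643078275496 471.3616733292008 280.28096594819283 205.21187820106118 [-0.15050846  0.86971661  1.21134869] [ 0.43192787 -0.55225508 -0.71305865]
top 45.82871694396482 496.792273053759 283.34165933912936 210.81997883582108 [0.33717766 0.00668688 1.58164621] [ 0.1081396   0.00768883 -0.99410598]
```

View pics/side0.png

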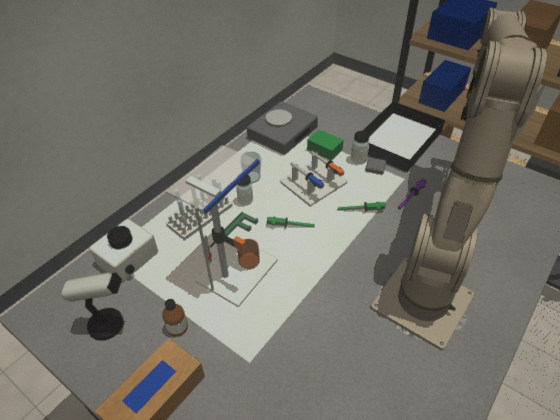

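View pics/top0.png

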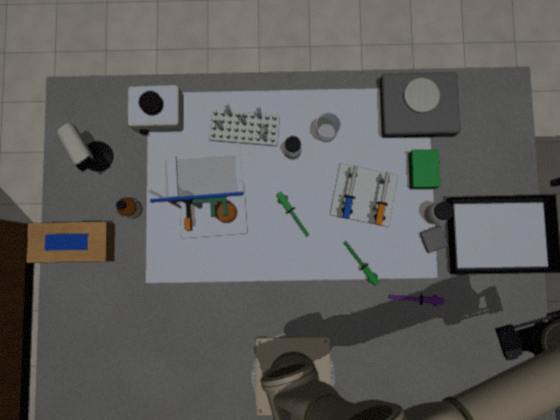

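The top view shows the robot base at about (292,375), the rest with the blue handle at (347,207) and the orange one at (380,214), and the stand at (212,195) with its orange tab at (188,222). The green look-alikes are at (292,213) and (361,262), and the purple one is at (416,299). Only the probe at (380,214) is orange-handled and lies in the rest. I'll confirm that in a crop.

```bash
python3 - <<'E'
import cv2,numpy as np
t=cv2.imread('pics/top0.png');s=cv2.imread('pics/side0.png')
a=cv2.resize(t[155:235,320:420],None,fx=4,fy=4,interpolation=cv2.INTER_CUBIC)
b=cv2.resize(t[145:245,140:260],None,fx=3.2,fy=3.2,interpolation=cv2.INTER_CUBIC)
cc=cv2.resize(s[145:205,270:370],None,fx=4,fy=4,interpolation=cv2.INTER_CUBIC)
o=np.zeros((600,800,3),np.uint8); o[:320,:400]=a;o[:320,400:784]=b;o[330:570,:400]=cc
d=cv2.resize(s[150:300,180:290],(190*1,260)); o[330:590,410:600]=d
cv2.imwrite('pics/crop0.png',o)
W=np.load('top0.npz')['W']
hsv=cv2.cvtColor(t,cv2.COLOR_BGR2HSV)
m=(hsv[...,0]<15)&(hsv[...,1]>180)&(hsv[...,2]>90)
n,l,st,ce=cv2.connectedComponentsWithStats(m.astype(np.uint8))
for i in range(1,n):
  if st[i,4]>20: print(st[i],ce[i],np.nanmedian(W[l==i],0))
E
```

```text
[228 206   7  11  40] [231.375 211.35 ] [0.50703256 0.18172906 0.01815041]
[218 213  14   8  30] [223.8        217.63333333] [0.48802624 0.20460016 0.01752549]
[185 218   5  12  37] [187.24324324 222.51351351] [0.45808273 0.28047838 0.23219375]
```

View pics/crop0.png

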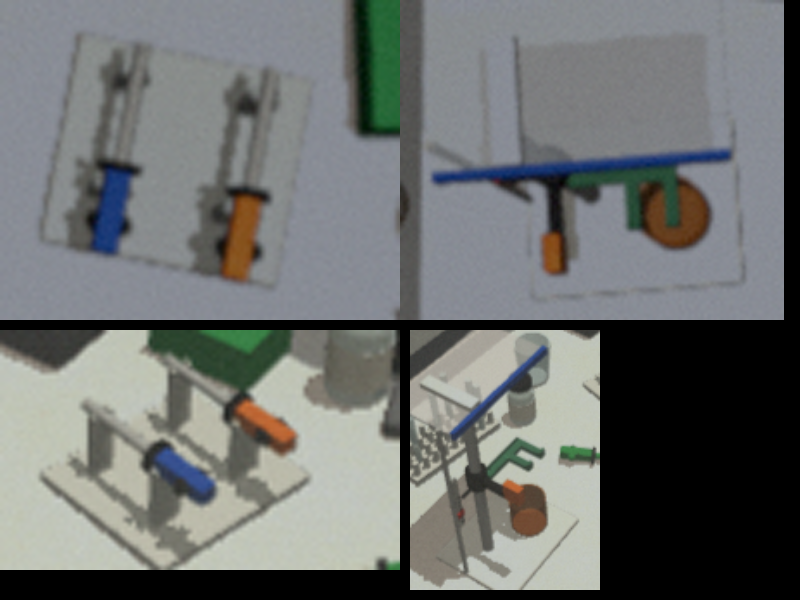

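The crop confirms it: the right-hand bay holds the orange probe, handle toward the robot and tip away. Next I'll measure the probe, rest and stand precisely.

```bash
python3 - <<'E'
from h import *
for n in('top','side'):
    d=np.load(n+'0.npz');W=d['W'];img=d['img'];hsv=cv2.cvtColor(img,cv2.COLOR_BGR2HSV).astype(int)
    H,S,V=hsv[...,0],hsv[...,1],hsv[...,2]
    print(n)
    def rep(name,m,k=15):
        P=W[m&np.isfinite(W[...,2])]
        if len(P)<k: print(name,'few',len(P));return
        c=np.median(P,0);u,s,vt=np.linalg.svd(P[:,:2]-P[:,:2].mean(0));a=vt[0]; a=a*np.sign(a[0] if abs(a[0])>.5 else a[1])
        pr=(P[:,:2]-P[:,:2].mean(0))@a; pp=(P[:,:2]-P[:,:2].mean(0))@[-a[1],a[0]]
        print(name,len(P),'mean',P.mean(0).round(4),'ang',np.degrees(np.arctan2(a[1],a[0])).round(2),'len',pr.min().round(4),pr.max().round(4),'wid',pp.min().round(4),pp.max().round(4),'z',np.percentile(P[:,2],[5,50,95]).round(4))
    x,y,z=W[...,0],W[...,1],W[...,2]
    org=(H<20)&(S>150)&(V>80)
    reg=(x>.4)&(x<.72)&(y<-.1)&(y>-.45)
    rep('orange handle',org&reg&(z>.06)); 
    rep('blue handle',(H>105)&(H<130)&(S>150)&reg&(z>.06))
    rep('orange handle top',org&reg&(z>.083))
    rep('shafts O',reg&(z>.075)&(z<.1)&(y<-.26)&(S<60)&(x>.58))
    rep('tab',org&(y>.2)&(y<.35)&(z>.18)&(x<.55))
    rep('edge',(H>105)&(H<130)&(S>150)&(z>.3)&(y>0))
    rep('green',(H>60)&(H<100)&(S>60)&(z>.18)&(y>0)&(y<.35))
    rep('red',((H<8)|(H>172))&(S>150)&(z>.1)&(y>.2))
    rep('base',(z>.006)&(z<.018)&(S<60)&reg)
    rep('sbase',(z>.006)&(z<.018)&(S<60)&(x>.35)&(x<.7)&(y>.05)&(y<.4))
E
```

```text
top
orange handle 121 mean [ 0.4853 -0.2722  0.0897] ang -12.39 len -0.0312 0.0307 wid -0.01 0.0085 z [0.0837 0.0901 0.0949]
blue handle 127 mean [ 0.5076 -0.1752  0.0892] ang -13.7 len -0.0319 0.0325 wid -0.0106 0.0103 z [0.0832 0.0892 0.0945]
orange handle top 119 mean [ 0.4852 -0.2722  0.0899] ang -12.44 len -0.0311 0.0309 wid -0.01 0.0085 z [0.0839 0.0902 0.095 ]
shafts O 57 mean [ 0.5968 -0.2977  0.0843] ang -14.89 len -0.016 0.017 wid -0.0125 0.011 z [0.078  0.0848 0.0903]
tab 58 mean [0.4541 0.2803 0.2323] ang 3.17 len -0.0153 0.0153 wid -0.0068 0.0072 z [0.2286 0.2323 0.237 ]
edge 233 mean [0.5071 0.2315 0.3732] ang 93.46 len -0.1149 0.1085 wid -0.0035 0.0027 z [0.3653 0.3738 0.378 ]
green 243 mean [0.5125 0.2151 0.2051] ang 78.46 len -0.0439 0.06 wid -0.0233 0.0341 z [0.1994 0.2048 0.211 ]
red few 12
base 2709 mean [ 0.5546 -0.2465  0.0113] ang 65.99 len -0.2447 0.1938 wid -0.2316 0.1827 z [0.0064 0.0112 0.0166]
sbase 1894 mean [0.4815 0.2286 0.0112] ang 104.58 len -0.2153 0.1913 wid -0.1799 0.1635 z [0.0064 0.0111 0.0168]
side
orange handle 60 mean [ 0.4846 -0.2714  0.0884]
[... 300 characters left out ...]
0843 0.088  0.0928]
shafts O 29 mean [ 0.5957 -0.2954  0.0816] ang -28.72 len -0.0141 0.0184 wid -0.0161 0.0097 z [0.076  0.083  0.0865]
tab 47 mean [0.4525 0.2831 0.2311] ang 8.73 len -0.0162 0.0145 wid -0.0078 0.0064 z [0.228  0.2311 0.234 ]
edge 108 mean [0.5077 0.2394 0.3732] ang 93.68 len -0.1206 0.1041 wid -0.0048 0.0047 z [0.3707 0.3731 0.3761]
green 195 mean [0.5141 0.2159 0.2039] ang 78.25 len -0.0419 0.0542 wid -0.0265 0.0379 z [0.2002 0.2037 0.2082]
red few 1
base 1201 mean [ 0.5432 -0.2364  0.011 ] ang 66.47 len -0.2386 0.1676 wid -0.1891 0.1597 z [0.0067 0.0108 0.0161]
sbase 2041 mean [0.5034 0.2659 0.0107] ang 64.91 len -0.2491 0.1486 wid -0.2463 0.1011 z [0.007  0.0106 0.0149]
```

```bash
cat >> h.py <<'E'
def tool(psi,lean):
    p,l=np.radians([psi,lean]); f=np.array([np.cos(p),np.sin(p),0]); x=np.array([np.sin(p),-np.cos(p),0]); z=f*np.sin(l)-np.array([0,0,1])*np.cos(l)
    return np.stack([x,np.cross(z,x),z],1)
def rel(g,psi,lean,s=None):
    "grasp point target world -> shift mm, rotvec deg"
    s=s or r.read_state(); R0=R.from_quat(s['eef_rot']).as_matrix(); T=tool(psi,lean)
    p=np.array(g)+0.011*T[:,2]
    print('xyz',(R0.T@(p-s['ee_pos'])*1000).round(1),'rot',np.degrees(R.from_matrix(R0.T@T).as_rotvec()).round(2))
def where(s=None):
    s=s or r.read_state(); M=R.from_quat(s['eef_rot']).as_matrix()
    print('t',round(s['time'],2),'grasp',(s['ee_pos']-.011*M[:,2]).round(4),'psi',np.degrees(np.arctan2(M[0,0],-M[1,0])).round(2),'lean',np.degrees(np.arctan2(np.hypot(*M[:2,2]),-M[2,2])).round(2),'xz',M[2,0].round(4),'F',s['ft_force'].round(2),'w',round(s['width'],4),'q',s['joint_positions'].round(2))
E
python3 - <<'E'
from h import *
def pose2(x,y,psi):
    p=np.radians(psi); return lambda q: np.array([x,y,0])+np.asarray(q,float)@np.array([[np.cos(p),np.sin(p),0],[-np.sin(p),np.cos(p),0],[0,0,1]])
pr=pose2(.4772,-.270,-13); st=pose2(.507,.2015,3.5)
def rect(x0,x1,y0,y1,z): return [[x0,y0,z],[x1,y0,z],[x1,y1,z],[x0,y1,z]]
outs=[]
for n,b1,b2 in(('top',(345,155,75,80),(150,140,110,110)),('side',(310,140,50,50),(180,150,110,150))):
    c=cam(n)
    for bi,(b,f,polys) in enumerate(((b1,pr,[rect(-.024,.04,-.01,.01,.09),rect(.046,.141,-.006,.006,.082),rect(-.009,.009,-.018,.018,.08)]),
      (b2,st,[rect(-.03,.011,-.011,.011,.205),rect(-.03,-.03,-.023,.023,.205),rect(-.047-.017,-.047+.017,.077,.093,.233),rect(0,0.0,-.085,.145,.372),rect(-.03,-.025,-.023,.023,.211)]))):
        k=5 if bi==0 else 3.6
        x,y,w,h=b; im=cv2.resize(c['img'][y:y+h,x:x+w],None,fx=k,fy=k,interpolation=cv2.INTER_CUBIC)
        raw=im.copy()
        for P in polys:
            q=((proj(c,f(P))-[x,y]+.5)*k-.5); cv2.polylines(im,[np.round(q).astype(int)],True,(0,255,255) if bi==0 else (255,0,255),1,cv2.LINE_AA)
        cv2.imwrite(f'pics/ov_{n}{bi}.png',np.hstack([raw,im])[:600,:800]); print(im.shape)
E
```

```text
(400, 375, 3)
(396, 396, 3)
(250, 250, 3)
(540, 396, 3)
```

View pics/ov_top0.png

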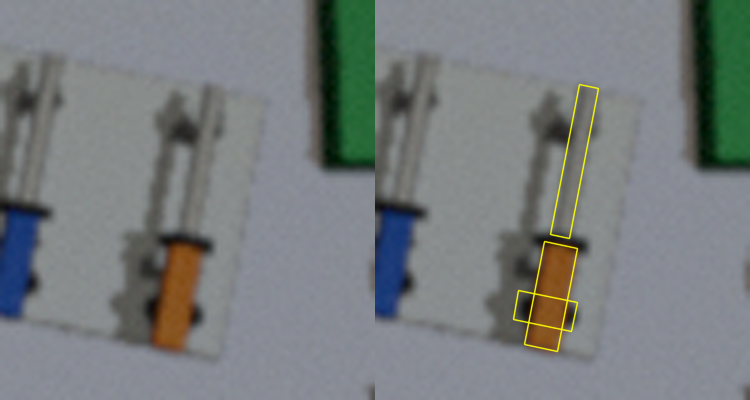

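View pics/ov_top1.png

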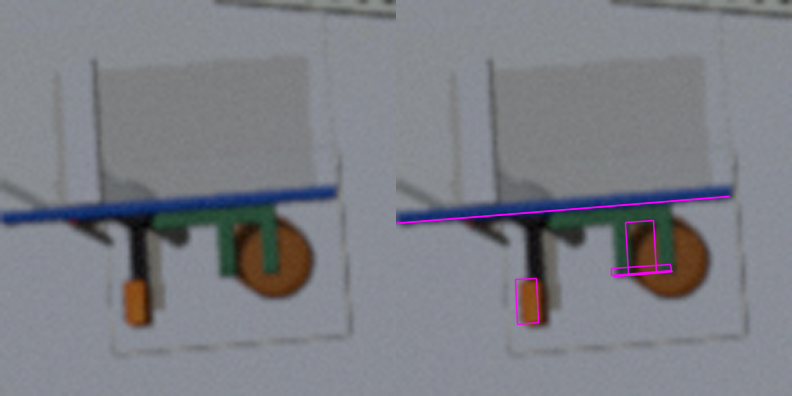

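View pics/ov_side0.png

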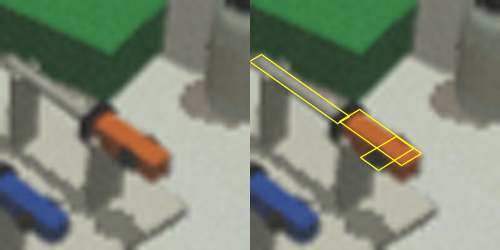

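View pics/ov_side1.png

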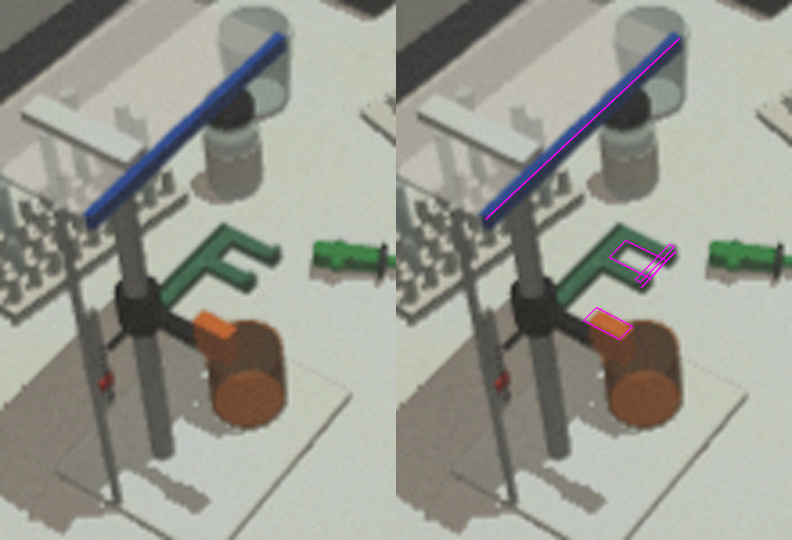

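The overlays agree to about 1 px, with the domes near (0.477, -0.271) and the fork seat near (0.507, 0.200). The stand yaw is 3.5° and the rest yaw is -13°. I'll move above the domes.

```bash
python3 -c "
from h import *
where(); rel([.477,-.2708,.175],-13,0)"
```

```text
t 0.2 grasp [ 0.1557 -0.6051  0.2163] psi 14.43 lean 0.05 xz -0.0008 F [-0.56 -0.52  0.26] w 0.0869 q [ 1.3   0.33 -0.06  1.46  0.02  1.35 -0.09]
xyz [-243.6 -394.5   41.5] rot [1.000e-02 5.000e-02 2.743e+01]
```

{"method": "apply_moves", "body": {"increments": [{"xyz": [-122, -197, 10], "rotation": [0, 0, 14], "grip": 0}, {"xyz": [-243.6, -394.5, 10], "rotation": [0, 0, 27.4], "grip": 0}, {"xyz": [-243.6, -394.5, 10], "rotation": [0, 0, 27.4], "grip": 0}, {"xyz": [-243.6, -394.5, 10], "rotation": [0, 0, 27.4], "grip": 0}, {"xyz": [-243.6, -394.5, 10], "rotation": [0, 0, 27.4], "grip": 0}]}}

```text
time: 0.82
ee_pos: [0.3704, -0.3814, 0.1985]
eef_rot: [-0.623, 0.783, 0.0, 0.0]
ft_force: [1.0, -1.2, -0.7]
width: 0.0872
```

```bash
python3 -c "
from h import *
where(); rel([.477,-.2708,.120],-13,0)"
```

```text
t 0.82 grasp [ 0.3704 -0.3814  0.2095] psi -12.98 lean 0.02 xz -0.0004 F [ 1.01 -1.17 -0.68] w 0.0872 q [ 0.91  0.14 -0.22  1.71  0.03  1.29 -1.11]
xyz [-131.7  -79.1   89.5] rot [0.01 0.02 0.02]
```

{"method": "apply_moves", "body": {"increments": [{"xyz": [-66, -40, 20], "rotation": [0, 0, 0], "grip": 0}, {"xyz": [-131.7, -79.1, 40], "rotation": [0, 0, 0], "grip": 0}, {"xyz": [-131.7, -79.1, 70], "rotation": [0, 0, 0], "grip": 0}, {"xyz": [-131.7, -79.1, 70], "rotation": [0, 0, 0], "grip": 0}, {"xyz": [-131.7, -79.1, 70], "rotation": [0, 0, 0], "grip": 0}]}}

```text
time: 1.45
ee_pos: [0.4766, -0.2718, 0.1289]
eef_rot: [-0.622, 0.783, 0.0, -0.0]
ft_force: [-0.3, -0.6, 0.8]
width: 0.0869
```

```bash
python3 - <<'E'
from h import *
where(); rel([.477,-.2708,.080],-13,0)
c=cam('side'); cv2.imwrite('pics/s1.png',cv2.resize(c['img'][60:230,250:450],None,fx=3.5,fy=3.5,interpolation=cv2.INTER_CUBIC))
E
```

```text
t 1.45 grasp [ 0.4766 -0.2718  0.1399] psi -13.03 lean 0.02 xz 0.0001 F [-0.32 -0.61  0.84] w 0.0869 q [ 0.72  0.24 -0.33  1.75  0.08  1.16 -1.43]
xyz [-1.1 -0.2 59.9] rot [ 0.02 -0.   -0.03]
```

View pics/s1.png

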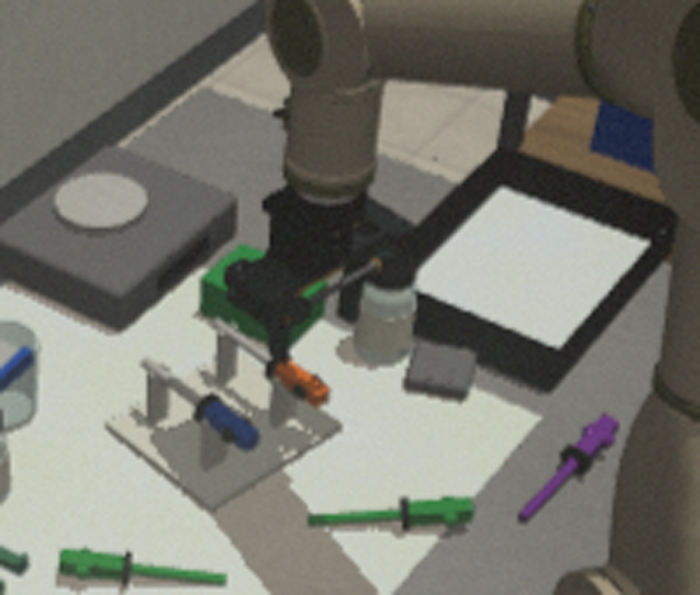

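The gripper sits above the handle (crop ~(285,355)), clear of the jar on the right. I'll descend to the domes and close.

{"method": "apply_moves", "body": {"increments": [{"xyz": [-1.1, -0.2, 30], "grip": 0}, {"xyz": [-1.1, -0.2, 59.9], "grip": 0}, {"xyz": [-1.1, -0.2, 59.9], "grip": 0}, {"xyz": [-1.1, -0.2, 59.9], "grip": 0}]}}

```text
$.increments[0]: bad value
```

{"method": "apply_moves", "body": {"increments": [{"xyz": [0, 0, 0], "grip": 110}, {"xyz": [0, 0, 0], "grip": 130}, {"xyz": [0, 0, 0], "grip": 140}, {"xyz": [0, 0, 0], "grip": 145}], "squeeze": 20}}

```text
$.increments[0]: bad value
```

```bash
python3 - <<'E'
from h import *
where()
c=cam('side'); cv2.imwrite('pics/s2.png',cv2.resize(c['img'][130:210,290:390],None,fx=7,fy=7,interpolation=cv2.INTER_CUBIC))
E
```

```text
t 1.5 grasp [ 0.4767 -0.2724  0.1404] psi -13.08 lean 0.05 xz 0.0005 F [-0.16  0.44  0.61] w 0.087 q [ 0.72  0.24 -0.33  1.75  0.08  1.16 -1.43]
```

View pics/s2.png

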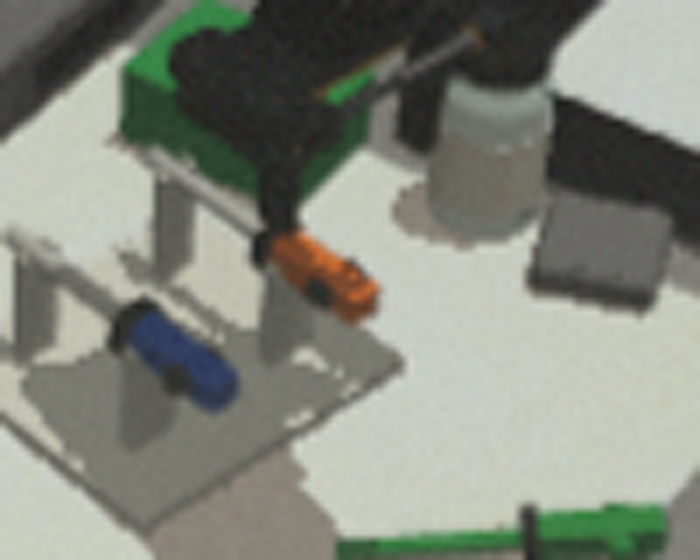

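The handle and both domes lie under the fingers, with the domes in the crop at (318,290) and (358,270). The rows were refused because each one needs a rotation, so I'm resending them.

{"method": "apply_moves", "body": {"increments": [{"xyz": [-1.3, 0, 30], "rotation": [0, 0, 0], "grip": 0}, {"xyz": [-1.3, 0, 60], "rotation": [0, 0, 0], "grip": 0}, {"xyz": [-1.3, 0, 60], "rotation": [0, 0, 0], "grip": 0}, {"xyz": [-1.3, 0, 60], "rotation": [0, 0, 0], "grip": 0}]}}

```text
time: 2.05
ee_pos: [0.4776, -0.2723, 0.0712]
eef_rot: [-0.621, 0.784, -0.002, 0.0]
ft_force: [0.5, 0.1, -0.4]
width: 0.0872
```

```bash
python3 - <<'E'
from h import *
where()
c=cam('side'); cv2.imwrite('pics/s3.png',cv2.resize(c['img'][130:210,290:390],None,fx=7,fy=7,interpolation=cv2.INTER_CUBIC))
E
```

```text
t 2.05 grasp [ 0.4776 -0.2723  0.0822] psi -13.17 lean 0.19 xz 0.0013 F [ 0.54  0.14 -0.38] w 0.0872 q [ 0.71  0.3  -0.32  1.81  0.11  1.05 -1.45]
```

View pics/s3.png

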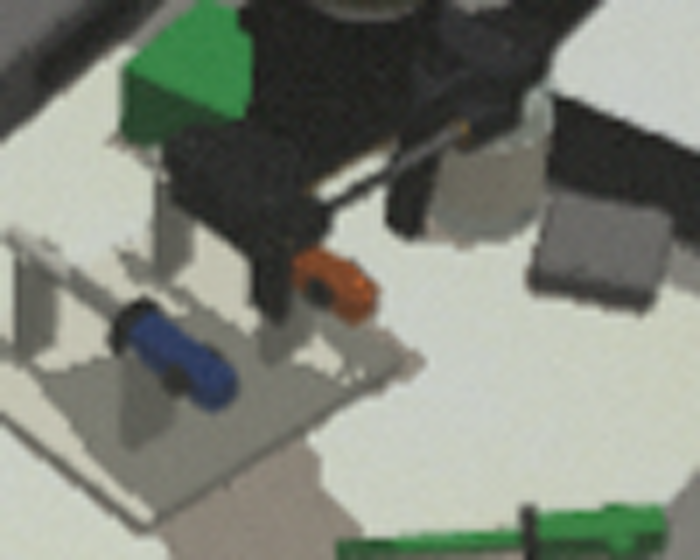

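```bash
python3 - <<'E'
from h import *
c=cam('side'); s=r.read_state(); M=R.from_quat(s['eef_rot']).as_matrix(); T=s['ee_pos']
im=cv2.resize(c['img'][130:210,290:390],None,fx=7,fy=7,interpolation=cv2.INTER_CUBIC)
def dr(p,col): 
    q=(proj(c,p)-[290,130]+.5)*7-.5; cv2.circle(im,tuple(np.round(q).astype(int).tolist()),5,col,1); print(q.round())
for sx in(1,-1):
  for d in(-.0095,.0095): dr(T+M@[sx*.0435,d,.008],(0,255,255)); dr(T+M@[sx*.0585,d,.008],(255,255,0))
y=M[:,0]; 
for o in(-.018,0,.018): dr(np.array([.477,-.271,.08])+o*y,(255,0,255))
cv2.imwrite('pics/s4.png',im)
E
```

```text
[377. 261.]
[397. 249.]
[402. 279.]
[422. 267.]
[257. 333.]
[236. 346.]
[283. 352.]
[261. 365.]
[308. 299.]
[333. 283.]
[358. 269.]
```

View pics/s4.png

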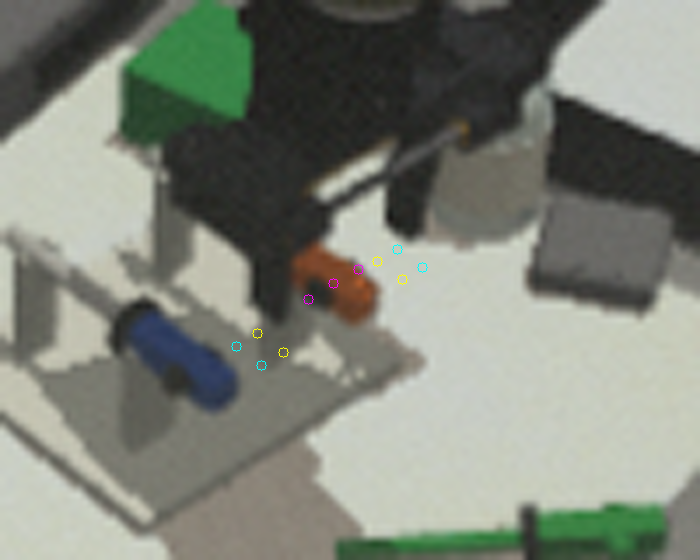

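The fingertips appear about 3.6 px above where they should be. That fits a linkage gripper whose tips retract when open. I'll close partway, short of contact, and check again.

{"method": "apply_moves", "body": {"increments": [{"xyz": [0, 1.0, 2], "rotation": [0, 0, 0], "grip": 105}, {"xyz": [0, 1.0, 2], "rotation": [0, 0, 0], "grip": 105}, {"xyz": [0, 1.0, 2], "rotation": [0, 0, 0], "grip": 105}, {"xyz": [0, 1.0, 2], "rotation": [0, 0, 0], "grip": 105}], "squeeze": 20}}

```text
time: 2.65
ee_pos: [0.4769, -0.2718, 0.0693]
eef_rot: [-0.622, 0.783, -0.002, 0.001]
ft_force: [-1.4, -0.2, -0.2]
width: 0.0561
```

```bash
cat > ov.py <<'E'
from h import *
where()
c=cam('side'); s=r.read_state(); M=R.from_quat(s['eef_rot']).as_matrix(); T=s['ee_pos']; w=s['width']/2
im=cv2.resize(c['img'][130:210,290:390],None,fx=7,fy=7,interpolation=cv2.INTER_CUBIC)
def dr(p,col): 
    q=(proj(c,p)-[290,130]+.5)*7-.5; cv2.circle(im,tuple(np.round(q).astype(int).tolist()),5,col,1)
for sx in(1,-1):
  for d in(-.0095,.0095): dr(T+M@[sx*w,d,.008],(0,255,255)); dr(T+M@[sx*(w+.015),d,.008],(255,255,0))
y=M[:,0]; 
for o in(-.018,0,.018): dr(np.array([.477,-.271,.08])+o*y,(255,0,255))
import sys
cv2.imwrite(sys.argv[1],im)
E
python3 ov.py pics/s5.png
```

```text
t 2.65 grasp [ 0.4769 -0.2718  0.0803] psi -13.14 lean 0.22 xz 0.0014 F [-1.45 -0.24 -0.23] w 0.0561 q [ 0.71  0.3  -0.32  1.81  0.11  1.04 -1.45]
```

View pics/s5.png

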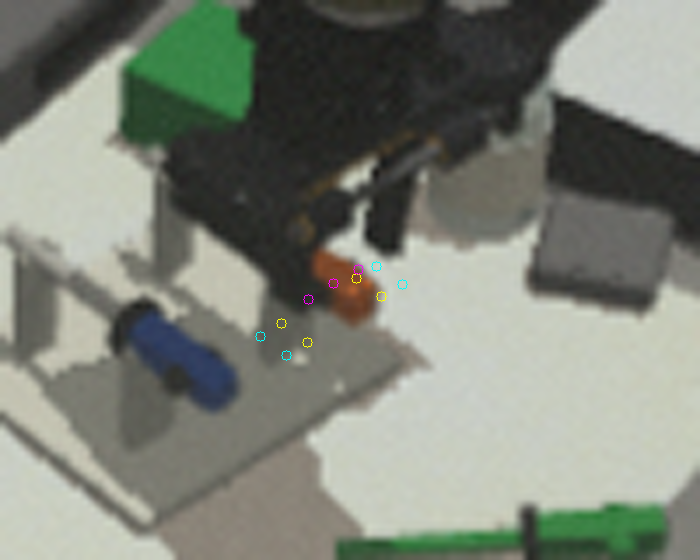

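```bash
python3 - <<'E'
from h import *
c=cam('side'); W=cloud(c)
g=c['img'].max(2)
for cx in(290,293,385,390):
  for cy in range(225,330,10):
    u=int(cx/7+290);v=int(cy/7+130); print(cx,cy,g[v,u],W[v,u].round(3))
E
```

```text
290 225 52 [ 0.472 -0.213  0.161]
290 235 55 [ 0.463 -0.198  0.171]
290 245 47 [ 0.481 -0.231  0.129]
290 255 45 [ 0.48  -0.23   0.126]
290 265 42 [ 0.485 -0.24   0.112]
290 275 43 [ 0.484 -0.238  0.105]
290 285 42 [ 0.481 -0.234  0.104]
290 295 47 [ 0.484 -0.241  0.088]
290 305 62 [ 0.48  -0.234  0.091]
290 315 91 [nan nan nan]
290 325 93 [ 0.502 -0.274  0.035]
293 225 52 [ 0.472 -0.213  0.161]
293 235 55 [ 0.463 -0.198  0.171]
293 245 47 [ 0.481 -0.231  0.129]
293 255 45 [ 0.48  -0.23   0.126]
293 265 42 [ 0.485 -0.24   0.112]
293 275 43 [ 0.484 -0.238  0.105]
293 285 42 [ 0.481 -0.234  0.104]
293 295 47 [ 0.484 -0.241  0.088]
293 305 62 [ 0.48  -0.234  0.091]
293 315 91 [nan nan nan]
293 325 93 [ 0.502 -0.274  0.035]
385 225 44 [ 0.462 -0.297  0.108]
385 235 42 [ 0.463 -0.299  0.101]
385 245 45 [ 0.463 -0.301  0.091]
385 255 100 [ 0.462 -0.3    0.087]
385 265 180 [ 0.458 -0.293  0.089]
385 275 205 [ 0.5   -0.375 -0.   ]
385 285 205 [ 0.496 -0.369  0.001]
385 295 207 [ 0.489 -0.357  0.003]
385 305 204 [ 0.489 -0.356 -0.001]
385 315 203 [ 0.478 -0.338  0.007]
385 325 190 [ 0.48  -0.343 -0.003]
390 225 44 [ 0.462 -0.297  0.108]
390 235 42 [ 0.463 -0.299  0.101]
390 245 45 [ 0.463 -0.301  0.091]
390 255 100 [ 0.462 -0.3    0.087]
390 265 180 [ 0.458 -0.293  0.089]
390 275 205 [ 0.5   -0.375 -0.   ]
390 285 205 [ 0.496 -0.369  0.001]
390 295 207 [ 0.489 -0.357  0.003]
390 305 204 [ 0.489 -0.356 -0.001]
390 315 203 [ 0.478 -0.338  0.007]
390 325 190 [ 0.48  -0.343 -0.003]
```

```bash
python3 - <<'E'
from h import *
c=cam('top'); W=cloud(c)
cv2.imwrite('pics/t1.png',cv2.resize(c['img'][120:270,310:470],None,fx=4,fy=4,interpolation=cv2.INTER_CUBIC))
W0=np.load('top0.npz')['W']
m=(W0[...,2]>.09)&(W0[...,2]<.14)&(W0[...,1]<-.33)&(W0[...,0]>.38)&(W0[...,0]<.62)
P=W0[m];print('bottle_c',len(P),P.min(0),P.max(0),np.median(P,0))
c2=cam('side');W2=cloud(c2);dark=(c2['img'].max(2)<70)
for n,Wc,cc in(('top',W,c),('side',W2,c2)):
  s=r.read_state();M=R.from_quat(s['eef_rot']).as_matrix();L=(Wc-s['ee_pos'])@M
  m=(np.abs(L[...,0])<.13)&(np.abs(L[...,1])<.06)&(L[...,2]>-.15)&(L[...,2]<.03)&(cc['img'].max(2)<75)&(Wc[...,2]>.084)
  for z0 in np.arange(-.15,.03,.01):
    q=L[m&(L[...,2]>=z0)&(L[...,2]<z0+.01)]
    if len(q)>3: print(n,z0.round(3),len(q),q[:,:2].min(0).round(3),q[:,:2].max(0).round(3))
E
```

```text
bottle_c 366 [ 0.45855533 -0.48393692  0.09031787] [ 0.52027109 -0.42568506  0.12988273] [ 0.48735974 -0.45177924  0.11901251]
top -0.15 10 [-0.049 -0.022] [-0.049  0.021]
top -0.14 169 [-0.094 -0.036] [-0.045  0.034]
top -0.13 224 [-0.094 -0.038] [-0.043  0.037]
top -0.12 37 [-0.09  -0.036] [-0.036  0.038]
top -0.11 51 [-0.085 -0.038] [-0.014  0.038]
top -0.03 95 [-0.115 -0.055] [-0.087  0.024]
top -0.02 80 [-0.118 -0.06 ] [-0.084  0.024]
side -0.15 53 [-0.054 -0.021] [0.017 0.029]
side -0.14 123 [-0.096 -0.03 ] [0.091 0.039]
side -0.13 318 [-0.096 -0.036] [0.099 0.042]
side -0.12 90 [-0.095 -0.035] [0.092 0.043]
side -0.11 126 [-0.092 -0.028] [0.082 0.042]
side -0.1 88 [-0.09  -0.032] [0.085 0.04 ]
side -0.09 15 [-0.086 -0.034] [0.085 0.036]
side -0.08 6 [ 0.029 -0.003] [0.037 0.015]
side -0.07 13 [-0.043 -0.01 ] [0.038 0.014]
side -0.06 13 [-0.041  0.002] [0.034 0.012]
side -0.05 23 [-0.039 -0.007] [0.033 0.017]
side -0.04 22 [-0.037 -0.007] [0.033 0.013]
side -0.03 30 [-0.121 -0.046] [0.033 0.014]
side -0.02 21 [-0.119 -0.043] [-0.017  0.023]
```

View pics/t1.png

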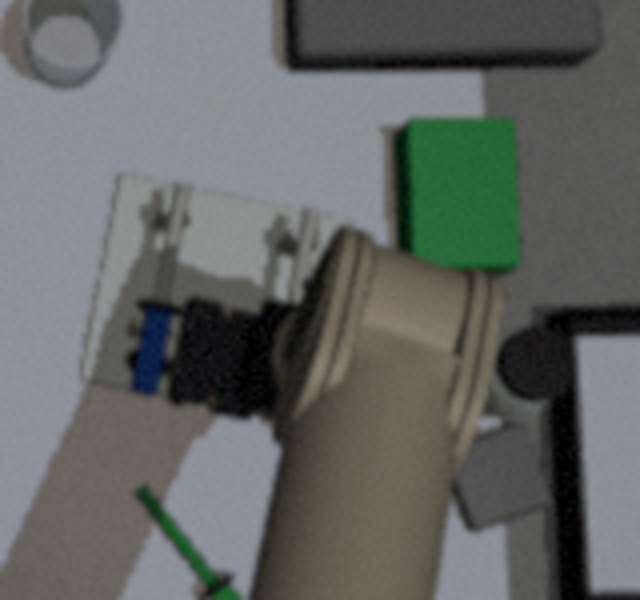

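The measured tips and body both sit about 24 mm further back along the tool than the state implies: tips at about -17 mm instead of +8, body at about -85 mm instead of -62. The reported TCP is therefore about 24 mm too far ahead. Descending 24 mm is safe under either reading, so I'll do that and recheck.

{"method": "apply_moves", "body": {"increments": [{"xyz": [0, 0, 12], "rotation": [0, 0, 0], "grip": 105}, {"xyz": [0, 0, 24], "rotation": [0, 0, 0], "grip": 105}, {"xyz": [0, 0, 24], "rotation": [0, 0, 0], "grip": 105}, {"xyz": [0, 0, 24], "rotation": [0, 0, 0], "grip": 105}]}}

```text
time: 3.35
ee_pos: [0.477, -0.2719, 0.0451]
eef_rot: [-0.622, 0.783, -0.002, 0.001]
ft_force: [1.1, -0.4, -0.2]
width: 0.0507
```

```bash
python3 ov.py pics/s6.png; python3 - <<'E'
from h import *
c2=cam('side');W=cloud(c2);s=r.read_state();M=R.from_quat(s['eef_rot']).as_matrix();L=(W-s['ee_pos'])@M
m=(np.abs(L[...,0])<.13)&(np.abs(L[...,1])<.05)&(c2['img'].max(2)<75)&(W[...,2]>.05)
for z0 in np.arange(-.11,.03,.005):
    q=L[m&(L[...,2]>=z0)&(L[...,2]<z0+.005)]
    if len(q)>1: print(z0.round(3),len(q),q[:,:2].min(0).round(3),q[:,:2].max(0).round(3))
E
```

```text
t 3.35 grasp [ 0.477  -0.2718  0.0561] psi -13.14 lean 0.2 xz 0.0013 F [ 1.11 -0.41 -0.24] w 0.0507 q [ 0.71  0.33 -0.32  1.83  0.12  0.99 -1.46]
-0.11 62 [-0.092 -0.034] [0.082 0.041]
-0.105 43 [-0.088 -0.015] [0.082 0.042]
-0.1 66 [-0.09  -0.036] [0.084 0.04 ]
-0.095 43 [-0.089 -0.033] [0.086 0.04 ]
-0.09 12 [-0.088 -0.033] [0.084 0.037]
-0.085 3 [0.03  0.009] [0.086 0.029]
-0.08 3 [ 0.03  -0.002] [0.033 0.004]
-0.075 2 [ 0.031 -0.002] [0.035 0.005]
-0.07 8 [ 0.024 -0.008] [0.034 0.012]
-0.065 2 [-0.037  0.008] [0.024 0.012]
-0.06 7 [-0.038  0.004] [0.036 0.013]
-0.055 13 [-0.115 -0.042] [0.032 0.014]
-0.05 12 [-0.118 -0.04 ] [0.034 0.012]
-0.045 24 [-0.12  -0.047] [0.031 0.016]
-0.04 31 [-0.12  -0.045] [0.028 0.023]
-0.035 16 [-0.112 -0.039] [0.029 0.023]
-0.03 13 [-0.114 -0.042] [0.031 0.012]
-0.025 9 [-0.036 -0.006] [0.033 0.011]
-0.02 2 [-0.033 -0.002] [-0.032  0.007]
```

View pics/s6.png

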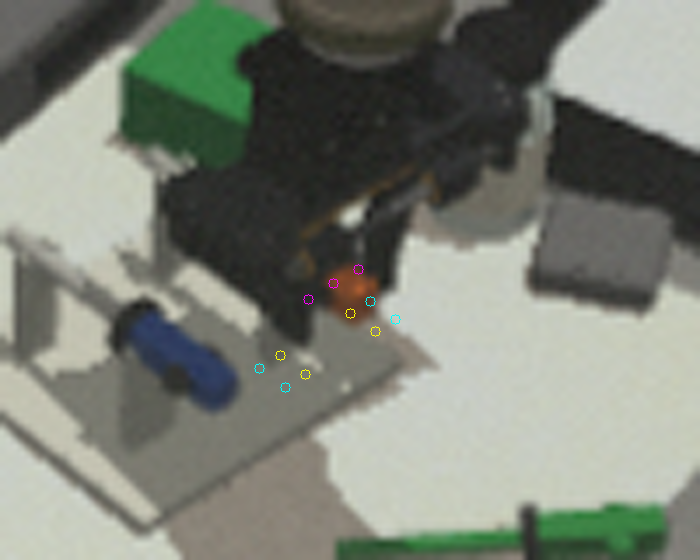

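The tips are now at about z 0.062, 19 mm below the domes as wanted. I'll close firmly.

{"method": "apply_moves", "body": {"increments": [{"xyz": [0, -2, 0], "rotation": [0, 0, 0], "grip": 125}, {"xyz": [0, -2, 0], "rotation": [0, 0, 0], "grip": 150}, {"xyz": [0, -2, 0], "rotation": [0, 0, 0], "grip": 175}, {"xyz": [0, -2, 0], "rotation": [0, 0, 0], "grip": 200}, {"xyz": [0, -2, 0], "rotation": [0, 0, 0], "grip": 200}], "squeeze": 60}}

```text
time: 4.08
ee_pos: [0.4793, -0.2724, 0.0456]
eef_rot: [-0.622, 0.783, -0.002, 0.001]
ft_force: [0.5, -0.3, 2.0]
width: 0.0331
```

```bash
python3 ov.py pics/s7.png
```

```text
t 4.08 grasp [ 0.4792 -0.2724  0.0566] psi -13.13 lean 0.26 xz 0.0015 F [ 0.54 -0.25  1.97] w 0.0331 q [ 0.71  0.34 -0.32  1.82  0.12  1.   -1.46]
```

View pics/s7.png

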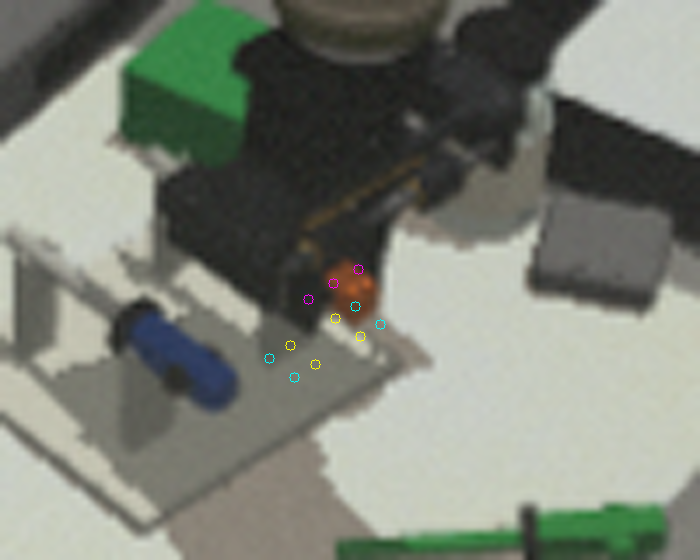

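{"method": "apply_moves", "body": {"increments": [{"xyz": [0, 0, 0], "rotation": [0, 0, 0], "grip": 200}, {"xyz": [0, 0, -5], "rotation": [0, 0, 0], "grip": 200}, {"xyz": [0, 0, -10], "rotation": [0, 0, 0], "grip": 200}, {"xyz": [0, 0, -10], "rotation": [0, 0, 0], "grip": 200}]}}

```text
time: 4.62
ee_pos: [0.4794, -0.2725, 0.0561]
eef_rot: [-0.622, 0.783, -0.002, 0.001]
ft_force: [0.4, -0.7, -1.6]
width: 0.0329
```

```bash
python3 ov.py pics/s8.png
```

```text
t 4.62 grasp [ 0.4793 -0.2725  0.0671] psi -13.14 lean 0.29 xz 0.0018 F [ 0.42 -0.67 -1.58] w 0.0329 q [ 0.71  0.32 -0.32  1.82  0.12  1.02 -1.46]
```

View pics/s8.png

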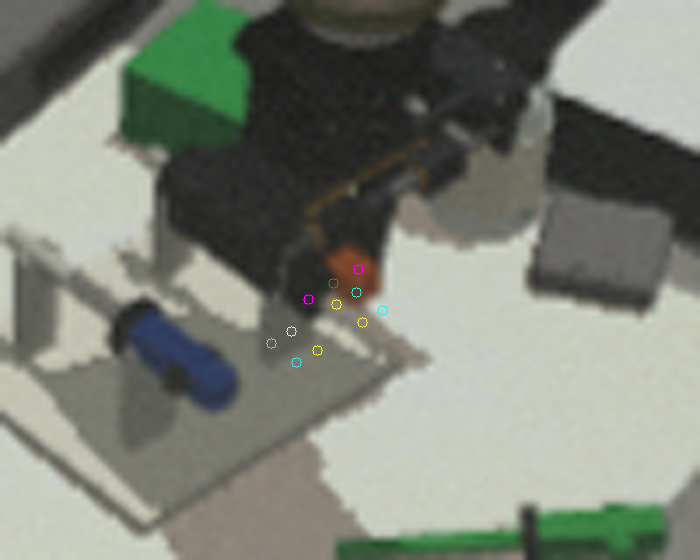

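The handle rose with the fingers (crop (353,290) to (355,270)), and the force shows about 2 N of weight. I'll lift on.

{"method": "apply_moves", "body": {"increments": [{"xyz": [0, 0, -25], "rotation": [0, 0, 0], "grip": 200}, {"xyz": [0, 0, -50], "rotation": [0, 0, 0], "grip": 200}, {"xyz": [0, 0, -75], "rotation": [0, 0, 0], "grip": 200}, {"xyz": [0, 0, -75], "rotation": [0, 0, 0], "grip": 200}, {"xyz": [0, 0, -75], "rotation": [0, 0, 0], "grip": 200}]}}

```text
time: 5.3
ee_pos: [0.4783, -0.2721, 0.1295]
eef_rot: [-0.622, 0.783, -0.002, 0.0]
ft_force: [0.7, 0.5, -1.8]
width: 0.0329
```

```bash
python3 - <<'E'
from h import *
where()
c=cam('side');cv2.imwrite('pics/s9.png',cv2.resize(c['img'][90:190,270:400],None,fx=6,fy=6,interpolation=cv2.INTER_CUBIC)[:600,:800])
W=cloud(c);hsv=cv2.cvtColor(c['img'],cv2.COLOR_BGR2HSV)
m=(hsv[...,0]<20)&(hsv[...,1]>150)&(W[...,2]>.1)&(W[...,1]<-.2)&(W[...,1]>-.35)&(W[...,0]<.6)
print(m.sum(),W[m].mean(0))
E
```

```text
t 5.3 grasp [ 0.4783 -0.2721  0.1405] psi -13.14 lean 0.18 xz 0.0014 F [ 0.67  0.51 -1.83] w 0.0329 q [ 0.72  0.24 -0.33  1.75  0.09  1.16 -1.43]
29 [ 0.46277988 -0.26532993  0.17247062]
```

View pics/s9.png

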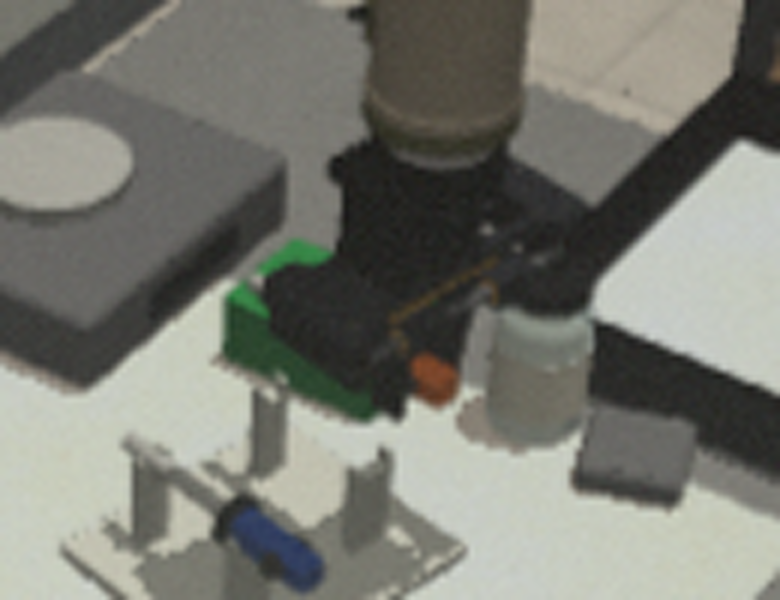

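```bash
python3 - <<'E'
from h import *
c=cam('top');cv2.imwrite('pics/t2.png',cv2.resize(c['img'][120:250,320:450],None,fx=5,fy=5,interpolation=cv2.INTER_CUBIC)[:600,:800])
s=r.read_state();M=R.from_quat(s['eef_rot']).as_matrix()
g=s['ee_pos']-M[:,2]*.035
f=np.array([np.cos(np.radians(-13)),np.sin(np.radians(-13)),0])
for d in(.05,.1,.141): print((proj(c,g+f*d)-[320,120])*5)
E
```

```text
[338.99727521 382.99116911]
[355.11402473 298.91138029]
[368.2430043 230.4185475]
```

View pics/t2.png

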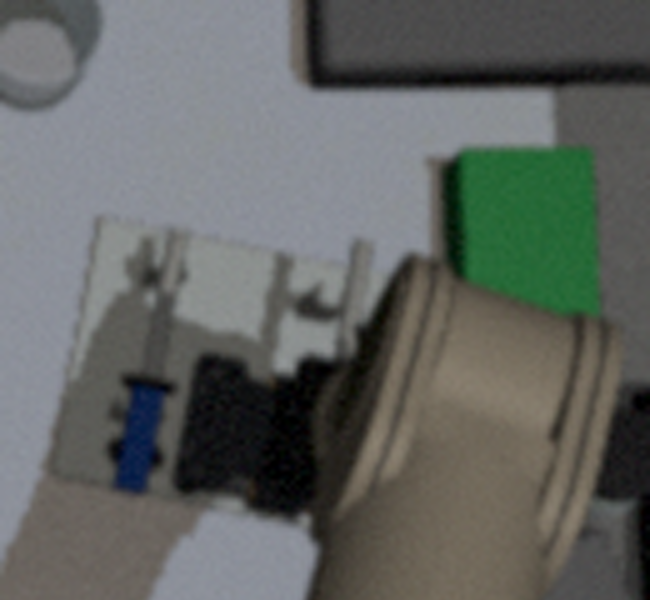

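The shaft tip shows at crop (363,240) against a level prediction of (368,230), so the probe is lifted and level. Now I'll lean the gripper and carry it to an open spot in front of the stand, still gripped hard.

```bash
sed -i 's/0\.011\*T/0.035*T/; s/-\.011\*M/-.035*M/' h.py; python3 -c "
from h import *
where(); rel([.38,.03,.33],3.5,36)"
```

```text
t 5.4 grasp [ 0.4781 -0.2719  0.1643] psi -13.14 lean 0.14 xz 0.001 F [-0.16  0.2  -1.45] w 0.0333 q [ 0.72  0.24 -0.33  1.75  0.09  1.16 -1.43]
xyz [-277.4  144.1 -173. ] rot [ 35.63  -5.3  -16.06]
```

{"method": "apply_moves", "body": {"increments": [{"xyz": [-20, 20, -55], "rotation": [5, -1, -2], "grip": 200}, {"xyz": [-60, 40, -90], "rotation": [13, -2, -6], "grip": 200}, {"xyz": [-115, 65, -115], "rotation": [20, -3, -9], "grip": 200}, {"xyz": [-170, 90, -140], "rotation": [28, -4, -12.5], "grip": 200}, {"xyz": [-220, 115, -160], "rotation": [35.6, -5.3, -16], "grip": 200}]}}

```text
time: 6.02
ee_pos: [0.4296, -0.0862, 0.2564]
eef_rot: [-0.683, 0.688, -0.167, 0.179]
ft_force: [-0.4, -0.8, -1.7]
width: 0.0332
```

```bash
python3 -c "
from h import *
where(); rel([.38,.03,.33],3.5,36)"
```

```text
t 6.03 grasp [ 0.413  -0.0867  0.2872] psi -0.17 lean 28.36 xz -0.0188 F [-0.38 -0.83 -1.71] w 0.0332 q [ 0.4  -0.5  -0.15  2.21 -0.25  0.95 -1.24]
xyz [-118.2    5.4  -51.9] rot [ 7.62 -1.05 -3.68]
```

```bash
python3 -c "
from h import *
W=np.load('top0.npz')['W']
m=(W[...,2]>.09)&(W[...,2]<.13)&(abs(W[...,1]+.02)<.1)&(W[...,0]>.5)
print(W[m].min(0),W[m].max(0)) if m.any() else 0
where(); rel([.47,.03,.315],3.5,33)"
```

```text
[ 0.67665726 -0.11961646  0.09013089] [0.80158803 0.07863542 0.12993008]
t 6.03 grasp [ 0.413  -0.0867  0.2872] psi -0.17 lean 28.36 xz -0.0188 F [-0.38 -0.83 -1.71] w 0.0332 q [ 0.4  -0.5  -0.15  2.21 -0.25  0.95 -1.24]
xyz [-118.1  -64.9    4.3] rot [ 4.62 -0.95 -3.71]
```

{"method": "apply_moves", "body": {"increments": [{"xyz": [-20, -45, 0], "rotation": [0, 0, 0], "grip": 200}, {"xyz": [-65, -65, 2], "rotation": [2.3, -0.5, -2], "grip": 200}, {"xyz": [-118, -65, 4.3], "rotation": [4.6, -1, -3.7], "grip": 200}, {"xyz": [-118, -65, 4.3], "rotation": [4.6, -1, -3.7], "grip": 200}, {"xyz": [-118, -65, 4.3], "rotation": [4.6, -1, -3.7], "grip": 200}]}}

```text
time: 6.65
ee_pos: [0.4888, 0.0307, 0.2849]
eef_rot: [0.699, -0.657, 0.194, -0.207]
ft_force: [-0.2, -1.0, -1.7]
width: 0.033
```

```bash
python3 - <<'E'
from h import *
where(); rel([.47,.03,.315],3.5,33)
c=cam('side');cv2.imwrite('pics/s10.png',cv2.resize(c['img'][60:260,180:380],None,fx=3,fy=3,interpolation=cv2.INTER_CUBIC)[:600,:800])
W=cloud(c);hsv=cv2.cvtColor(c['img'],cv2.COLOR_BGR2HSV)
s=r.read_state();M=R.from_quat(s['eef_rot']).as_matrix();L=(W-s['ee_pos'])@M
m=(np.abs(L[...,0])<.13)&(np.abs(L[...,1])<.05)&(c['img'].max(2)<75)&(W[...,2]>.15)
for z0 in np.arange(-.11,.03,.005):
    q=L[m&(L[...,2]>=z0)&(L[...,2]<z0+.005)]
    if len(q)>1: print(z0.round(3),len(q),q[:,:2].min(0).round(3),q[:,:2].max(0).round(3))
E
```

```text
t 6.65 grasp [0.4698 0.0295 0.3142] psi 3.51 lean 32.9 xz -0.0007 F [-0.2  -0.95 -1.67] w 0.033 q [ 0.35 -0.46 -0.4   2.15 -0.23  0.86 -1.47]
xyz [-0.5 -0.7 -0.5] rot [ 0.1   0.04 -0.01]
-0.11 35 [-0.092 -0.035] [0.049 0.039]
-0.105 29 [-0.089 -0.034] [0.016 0.034]
-0.1 32 [-0.089 -0.036] [0.024 0.038]
-0.095 23 [-0.089 -0.036] [0.023 0.036]
-0.09 10 [-0.085 -0.033] [-0.083  0.033]
-0.05 2 [-0.004 -0.042] [-0.003 -0.04 ]
-0.045 11 [-0.013 -0.042] [ 0.01  -0.038]
-0.04 5 [-0.015 -0.043] [ 0.013 -0.038]
-0.035 2 [-0.019 -0.04 ] [-0.019 -0.038]
-0.03 2 [-0.017 -0.04 ] [-0.013 -0.038]
```

View pics/s10.png

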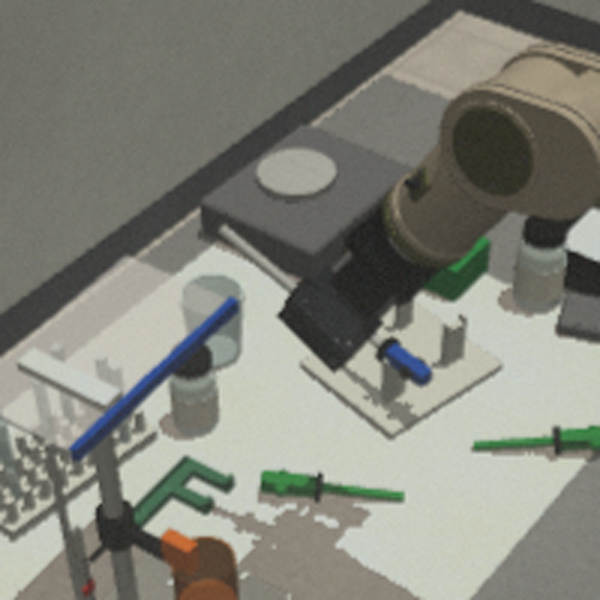

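The probe shows at (220,230)-(290,285) with its tip up. The body starts 90 mm behind the TCP in the leaned pose too, so the offset runs along the tool axis. Now I'll ease the grip.

{"method": "apply_moves", "body": {"increments": [{"xyz": [0, 0, 0], "rotation": [0, 0, 0], "grip": 200}, {"xyz": [0, 0, 0], "rotation": [0, 0, 0], "grip": 200}, {"xyz": [0, 0, 0], "rotation": [0, 0, 0], "grip": 200}], "squeeze": 28}}

```text
time: 7.08
ee_pos: [0.4889, 0.03, 0.2849]
eef_rot: [0.698, -0.658, 0.194, -0.207]
ft_force: [0.3, -0.4, -3.4]
width: 0.034
```

```bash
cat > look.py <<'E'
from h import *
import sys
where()
c=cam('side');x,y,w,h,k=map(int,sys.argv[2:7]);cv2.imwrite(sys.argv[1],cv2.resize(c['img'][y:y+h,x:x+w],None,fx=k,fy=k,interpolation=cv2.INTER_CUBIC)[:600,:800])
E
python3 look.py pics/s11.png 230 110 110 110 5
```

```text
t 7.08 grasp [0.4699 0.0288 0.3143] psi 3.43 lean 32.9 xz -0.0013 F [ 0.33 -0.42 -3.37] w 0.034 q [ 0.35 -0.46 -0.4   2.15 -0.23  0.86 -1.47]
```

View pics/s11.png

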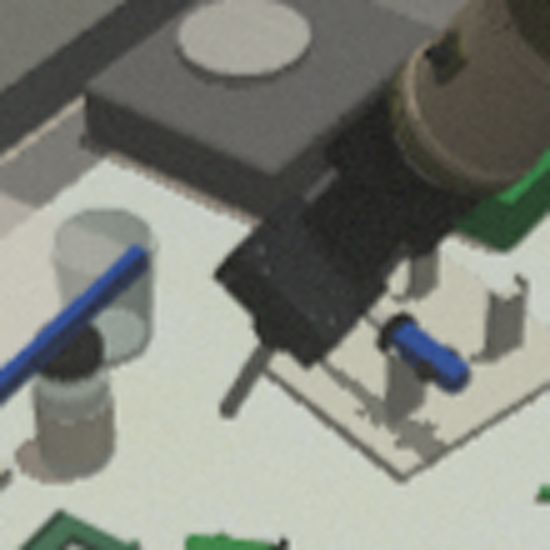

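The probe has swung most of the way down, with the tip at (228,410). I'll ease further.

{"method": "apply_moves", "body": {"increments": [{"xyz": [0, 0, 0], "rotation": [0, 0, 0], "grip": 200}, {"xyz": [0, 0, 0], "rotation": [0, 0, 0], "grip": 200}, {"xyz": [0, 0, 0], "rotation": [0, 0, 0], "grip": 200}], "squeeze": 16}}

```text
time: 7.5
ee_pos: [0.4889, 0.0301, 0.2849]
eef_rot: [0.698, -0.658, 0.194, -0.207]
ft_force: [-0.8, 0.7, -1.4]
width: 0.0345
```

{"method": "apply_moves", "body": {"increments": [{"xyz": [0, 0, 0], "rotation": [0, 0, 0], "grip": 200}, {"xyz": [0, 0, 0], "rotation": [0, 0, 0], "grip": 200}, {"xyz": [0, 0, 0], "rotation": [0, 0, 0], "grip": 200}], "squeeze": 10}}

```text
time: 7.88
ee_pos: [0.4889, 0.0301, 0.2849]
eef_rot: [0.698, -0.658, 0.194, -0.207]
ft_force: [0.4, -0.3, -2.1]
width: 0.035
```

{"method": "apply_moves", "body": {"increments": [{"xyz": [0, 0, 0], "rotation": [0, 0, 0], "grip": 200}, {"xyz": [0, 0, 0], "rotation": [0, 0, 0], "grip": 200}, {"xyz": [0, 0, 0], "rotation": [0, 0, 0], "grip": 200}, {"xyz": [0, 0, 0], "rotation": [0, 0, 0], "grip": 200}], "squeeze": 6}}

```text
time: 8.38
ee_pos: [0.4889, 0.03, 0.2849]
eef_rot: [0.698, -0.658, 0.194, -0.207]
ft_force: [-0.2, -0.4, -1.7]
width: 0.035
```

```bash
python3 look.py pics/s12.png 230 110 110 110 5
```

```text
t 8.38 grasp [0.4699 0.0289 0.3143] psi 3.44 lean 32.89 xz -0.0012 F [-0.2  -0.37 -1.7 ] w 0.035 q [ 0.35 -0.46 -0.4   2.15 -0.23  0.86 -1.47]
```

View pics/s12.png

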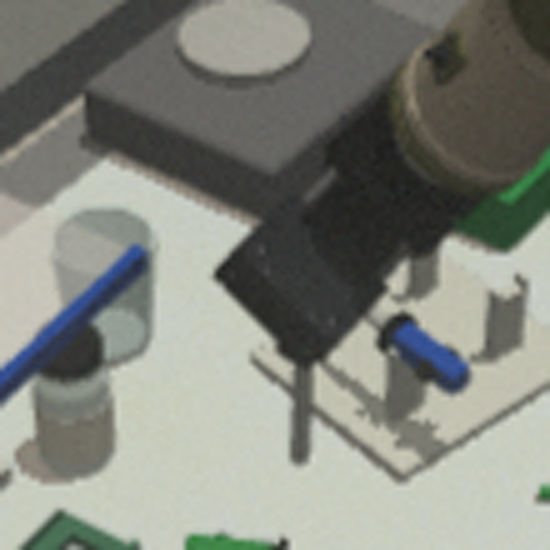

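The probe now hangs nearly vertical, with the shaft from (305,365) to (298,462). I'll measure the tilt and the tip.

```bash
cat > hang.py <<'E'
from h import *
from scipy.optimize import least_squares
# fit shaft line in side view: dark-gray shaft pixels vs predicted
def meas(show=None):
    s=r.read_state();M=R.from_quat(s['eef_rot']).as_matrix();g=s['ee_pos']-M[:,2]*.035
    p=np.arctan2(M[0,0],-M[1,0]);f=np.array([np.cos(p),np.sin(p),0]);l=np.array([-np.sin(p),np.cos(p),0])
    c=cam('side');W=cloud(c)
    d=W-g; a=d@f;b=d@l;z=d[...,2]
    m=(np.abs(a)<.06)&(np.abs(b)<.03)&(z<-.05)&(z>-.15)
    P=np.stack([a[m],b[m],z[m]],1)
    k=np.polyfit(P[:,2],P[:,0],1);k2=np.polyfit(P[:,2],P[:,1],1)
    print('grasp',g.round(4),'n',len(P),'tilt fwd deg',np.degrees(np.arctan(-k[0])).round(1),'lat',np.degrees(np.arctan(-k2[0])).round(1),'at z=-46 fwd',np.polyval(k,-.046).round(4),'lat',np.polyval(k2,-.046).round(4),'zmin',P[:,2].min().round(4),'tip fwd/lat',np.polyval(k,-.141).round(4),np.polyval(k2,-.141).round(4))
    for o in((0,0,-.060),(0,0,-.141)): print(proj(c,g+np.array(o)).round(1))
    return c
if __name__=='__main__': meas()
E
python3 hang.py
```

```text
grasp [0.4699 0.0289 0.3143] n 78 tilt fwd deg 0.3 lat 1.1 at z=-46 fwd -0.0046 lat 0.0046 zmin -0.1473 tip fwd/lat -0.004 0.0064
[289.6 180.4]
[289.6 199.6]
```

```bash
python3 - <<'E'
from h import *
c=cam('side');W=cloud(c)
for v in range(192,208): print(v,[int(x) for x in c['img'][v,284:297].max(1)], W[v,289:291].round(3).tolist())
for z in (.315-.141,.31-.141,.305-.141): print(proj(c,np.array([.4699,.0289,z])))
E
python3 look.py pics/s13.png 270 150 40 60 10
python3 -c "
from h import *
where(); rel([.445,.1965,.295],3.5,34)"
```

```text
192 [205, 206, 204, 189, 105, 89, 88, 91, 119, 102, 119, 170, 191] [[0.468, 0.035, 0.212], [0.463, 0.037, 0.216]]
193 [206, 203, 205, 190, 109, 87, 85, 111, 164, 146, 111, 117, 160] [[0.468, 0.034, 0.207], [0.463, 0.036, 0.211]]
194 [207, 206, 203, 191, 107, 88, 88, 114, 184, 196, 153, 117, 115] [[0.468, 0.034, 0.202], [0.465, 0.033, 0.204]]
195 [206, 203, 206, 190, 110, 85, 88, 124, 205, 204, 197, 157, 139] [[0.468, 0.035, 0.199], [0.463, 0.036, 0.203]]
196 [205, 206, 204, 189, 103, 89, 86, 123, 205, 203, 204, 206, 193] [[0.465, 0.039, 0.2], [0.465, 0.033, 0.195]]
197 [205, 204, 206, 189, 88, 88, 89, 123, 206, 203, 204, 208, 207] [[0.47, 0.031, 0.186], [0.464, 0.034, 0.192]]
198 [205, 204, 204, 186, 89, 90, 89, 127, 205, 207, 204, 208, 205] [[0.468, 0.034, 0.185], [0.467, 0.031, 0.184]]
199 [205, 205, 205, 187, 87, 88, 89, 130, 205, 204, 204, 205, 205] [[0.467, 0.036, 0.183], [0.465, 0.034, 0.183]]
200 [207, 206, 207, 188, 88, 89, 92, 140, 205, 206, 206, 205, 204] [[0.463, 0.041, 0.185], [0.465, 0.034, 0.178]]
201 [206, 205, 207, 189, 104, 90, 100, 150, 206, 204, 203, 204, 203] [[0.
[... 481 characters left out ...]
88, -0.001], [0.556, -0.091, -0.001]]
206 [203, 207, 205, 203, 206, 205, 206, 204, 207, 207, 207, 206, 207] [[0.556, -0.085, -0.001], [0.555, -0.089, -0.004]]
207 [205, 206, 206, 206, 206, 205, 205, 204, 206, 205, 206, 202, 207] [[0.555, -0.084, -0.005], [0.549, -0.081, 0.002]]
[289.55176199 199.41666775]
[289.55181218 200.55026028]
[289.55186213 201.67838803]
t 8.53 grasp [0.4699 0.0289 0.3143] psi 3.43 lean 32.89 xz -0.0013 F [-0.57  0.13 -1.13] w 0.0347 q [ 0.35 -0.46 -0.4   2.15 -0.23  0.86 -1.47]
t 8.57 grasp [0.4699 0.0288 0.3143] psi 3.43 lean 32.9 xz -0.0012 F [ 0.86 -0.67 -1.79] w 0.0352 q [ 0.35 -0.46 -0.4   2.15 -0.23  0.86 -1.47]
xyz [-168.8   22.4    8.4] rot [ 1.1   0.02 -0.09]
```

View pics/s13.png

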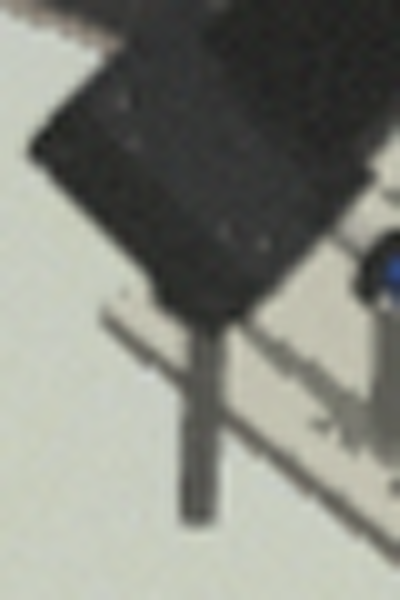

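Step 2 should be met: the tilt is within about 1° and the probe is still. The tip measures about z 0.168, so the domes are about 5 mm below my assumed grasp point. I'll go to the waypoint in front of the fork.

```bash
python3 -c "
from h import *
rel([.442,.10,.295],3.5,34);rel([.442,.196,.288],3.5,34)"
```

```text
xyz [-72.7  29.7   3.5] rot [ 1.1   0.02 -0.09]
xyz [-168.5   28.7   12.6] rot [ 1.1   0.02 -0.09]
```

{"method": "apply_moves", "body": {"increments": [{"xyz": [-15, 12, 1], "rotation": [0.3, 0, 0], "grip": 200}, {"xyz": [-40, 23, 2], "rotation": [0.6, 0, 0], "grip": 200}, {"xyz": [-72, 29.7, 3.5], "rotation": [1.1, 0, 0], "grip": 200}, {"xyz": [-105, 29.3, 6], "rotation": [1.1, 0, 0], "grip": 200}, {"xyz": [-135, 29, 9], "rotation": [1.1, 0, 0], "grip": 200}]}}

```text
time: 9.2
ee_pos: [0.4608, 0.1661, 0.2619]
eef_rot: [0.697, -0.655, 0.2, -0.214]
ft_force: [1.2, -0.7, -1.8]
width: 0.0353
```

```bash
python3 hang.py; python3 -c "
from h import *
where();rel([.442,.196,.288],3.5,34)"
```

```text
grasp [0.4412 0.1648 0.2909] n 103 tilt fwd deg -41.7 lat -9.3 at z=-46 fwd 0.0671 lat 0.0197 zmin -0.144 tip fwd/lat -0.0176 0.0041
[269.3 216.5]
[270.2 235.1]
t 9.25 grasp [0.4411 0.1681 0.291 ] psi 3.75 lean 34.05 xz -0.0026 F [-1.42  4.67 -1.95] w 0.0348 q [-0.05 -0.44 -0.48  2.18  0.08  0.82 -2.09]
xyz [-27.6  -0.5   4.1] rot [-0.05  0.26  0.13]
```

{"method": "apply_moves", "body": {"increments": [{"xyz": [-10, 0, 1], "rotation": [0, 0, 0], "grip": 200}, {"xyz": [-20, 0, 2], "rotation": [0, 0, 0], "grip": 200}, {"xyz": [-28, -0.5, 4], "rotation": [0, 0.3, 0.1], "grip": 200}, {"xyz": [-28, -0.5, 4], "rotation": [0, 0.3, 0.1], "grip": 200}, {"xyz": [-28, -0.5, 4], "rotation": [0, 0.3, 0.1], "grip": 200}]}}

```text
time: 9.88
ee_pos: [0.4616, 0.197, 0.259]
eef_rot: [0.696, -0.655, 0.201, -0.213]
ft_force: [0.4, -0.4, -0.8]
width: 0.0349
```

```bash
python3 look.py pics/s14.png 200 130 130 130 6; python3 - <<'E'
from h import *
rel([.442,.196,.288],3.5,34)
c=cam('top');cv2.imwrite('pics/t3.png',cv2.resize(c['img'][140:250,160:290],None,fx=5,fy=5,interpolation=cv2.INTER_CUBIC)[:600,:800])
E
```

```text
t 9.88 grasp [0.442  0.1959 0.288 ] psi 3.45 lean 34.04 xz 0.0009 F [ 0.37 -0.41 -0.78] w 0.0349 q [-0.03 -0.4  -0.56  2.15  0.12  0.82 -2.18]
xyz [-0.2 -0.  -0. ] rot [-0.04 -0.06 -0.01]
```

View pics/s14.png

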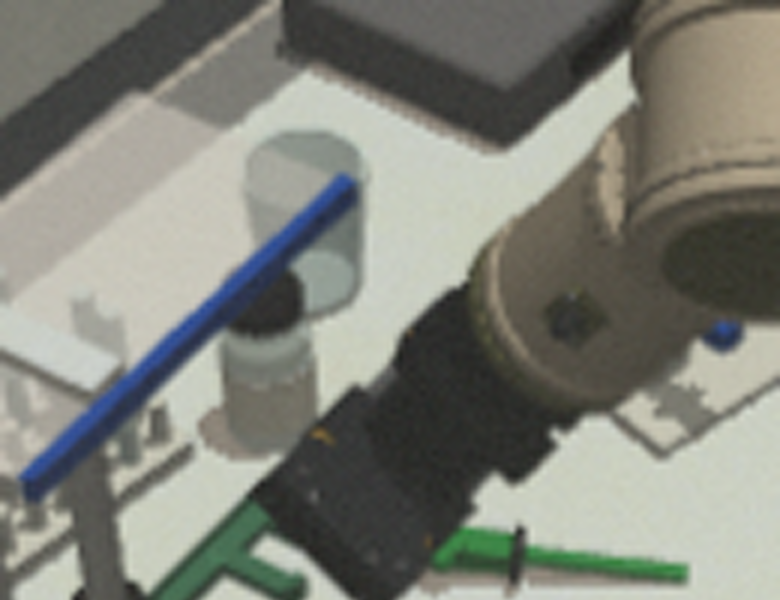

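View pics/t3.png

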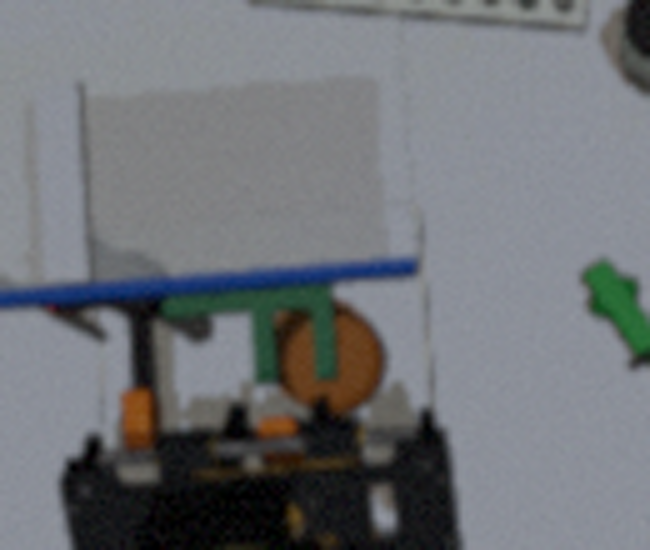

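The top view shows the handle end between the fingers at crop (278,428), with the prongs at x 265 and 325 and the slot centre near (295,360). I'll deproject these for the lateral offset.

```bash
python3 - <<'E'
from h import *
c=cam('top')
def dep(u,v,z):
    d=c['R'].T@np.array([(u-c['cx'])/c['f'],(v-c['cy'])/c['f'],1]); o=-c['R'].T@c['t']; return o+d*(z-o[2])/d[2]
hsv=cv2.cvtColor(c['img'],cv2.COLOR_BGR2HSV); W=cloud(c)
m=(hsv[...,0]<20)&(hsv[...,1]>140)&(hsv[...,2]>80)
sub=np.zeros_like(m);sub[220:232,205:226]=1;mm=m&sub
vs,us=np.nonzero(mm);print('handle px',us.mean()+0,vs.mean(),us.min(),us.max(),vs.min(),vs.max(),'cloud',np.nanmean(W[mm],0), dep(us.mean(),vs.mean(),.307))
g=(hsv[...,0]>60)&(hsv[...,0]<100)&(hsv[...,1]>60)
p=np.radians(3.5);f=np.array([np.cos(p),np.sin(p)]);l=np.array([-f[1],f[0]])
for v in(205,207,209,211,213,215,217):
    us=np.nonzero(g[v,205:235])[0]+205; print(v,us)
for v in (208,210,212):
  x=c['img'][v,205:235].astype(int); print(v,x[:,1]-x[:,2])
gm=g&(W[...,2]>.19)&(W[...,2]<.225)
Q=W[gm]; print('prong min fwd', (Q[:,:2]@f).min(), np.percentile(Q[:,:2]@f,[1,3,5]))
E
```

```text
handle px 215.15 225.05 212 218 224 226 cloud [0.44218562 0.19273912 0.30782303] [0.44225457 0.19286316 0.307     ]
205 [211 212 213 214 223 224 225]
207 [211 212 213 214 223 224 225]
209 [211 212 213 214 224 225 226]
211 [211 212 213 214 224 225 226]
213 [211 212 213 214 224 225 226]
215 [211 212 213 214 215]
217 []
208 [  4   5   3   4   7  16  30  35  32  26   3 -15 -22 -34 -37 -41 -34 -14
  24  36  36  21 -17 -38 -40 -40 -42 -41 -43 -40]
210 [  6   5   2   3   7  13  25  37  36  30   5 -19 -28 -38 -43 -41 -40 -22
  20  39  33  24 -12 -37 -43 -38 -39 -40 -41 -41]
212 [  5   4   5   5   5  13  24  35  34  33  11 -19 -34 -41 -41 -40 -41 -23
  15  35  36  30  -7 -38 -41 -43 -40 -40 -42 -42]
prong min fwd 0.4901422028667961 [0.49035314 0.49233706 0.49396053]
```

```bash
python3 - <<'E'
from h import *
c=cam('top')
def dep(u,v,z):
    d=c['R'].T@np.array([(u-c['cx'])/c['f'],(v-c['cy'])/c['f'],1]); o=-c['R'].T@c['t']; return o+d*(z-o[2])/d[2]
p=np.radians(3.5);f=np.array([np.cos(p),np.sin(p),0]);l=np.array([-f[1],f[0],0])
for n,q in(('slot',dep(218.5,210,.205)),('handle',dep(215.15,225.05,.307)),('end L',dep(212.6,215.8,.211)),('end R',dep(224.35,214.7,.211))): print(n,q.round(4),'f',(q@f).round(4),'l',(q@l).round(4))
s=r.read_state();M=R.from_quat(s['eef_rot']).as_matrix();g=s['ee_pos']-M[:,2]*.035;print('g',g@f,g@l)
img=c['img']
for u in(212,213,224,225): print(u,(img[208:220,u,1].astype(int)-img[208:220,u,2]).tolist())
# side view: fork + probe
c=cam('side');W=cloud(c);hsv=cv2.cvtColor(c['img'],cv2.COLOR_BGR2HSV)
for name,m in(('tab',(hsv[...,0]<20)&(hsv[...,1]>150)&(W[...,2]>.19)&(W[...,1]>.25)&(W[...,0]<.5)),):
  print(name,m.sum(),W[m].mean(0))
cv2.imwrite('pics/s15.png',cv2.resize(c['img'][190:280,200:300],None,fx=6,fy=6,interpolation=cv2.INTER_CUBIC))
E
```

```text
slot [0.4926 0.1983 0.205 ] f 0.5038 l 0.1678
handle [0.4423 0.1929 0.307 ] f 0.4532 l 0.1655
end L [0.4761 0.2139 0.211 ] f 0.4882 l 0.1844
end R [0.4785 0.1812 0.211 ] f 0.4887 l 0.1517
g 0.45309339536442933 0.16876111729942816
212 [33, 36, 35, 38, 39, 34, 33, 30, 17, 5, 2, 3]
213 [38, 37, 34, 35, 37, 37, 35, 30, 17, 3, -1, 0]
224 [37, 37, 40, 35, 37, 38, 35, 13, -26, -37, -30, -20]
225 [35, 38, 35, 36, 34, 37, 36, 9, -27, -37, -32, -28]
tab 53 [0.45261922 0.28376051 0.22943071]
```

View pics/s15.png

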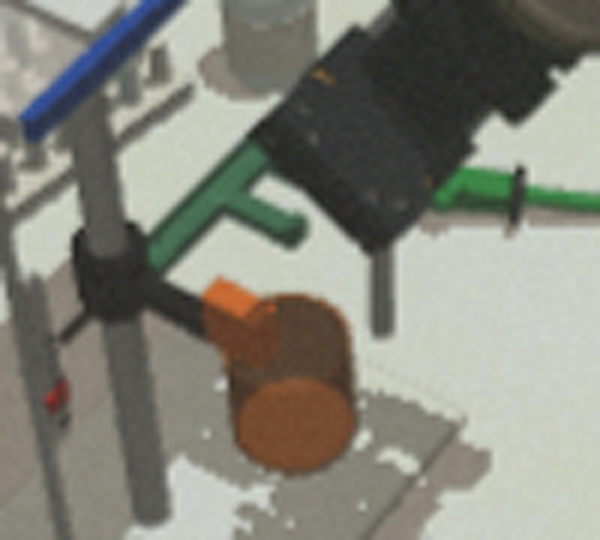

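```bash
python3 - <<'E'
from h import *
c=cam('side');img=c['img'].max(2)
for v in range(232,250): print(v,img[v,257:271].tolist())
s=r.read_state();M=R.from_quat(s['eef_rot']).as_matrix();g=s['ee_pos']-M[:,2]*.035
for dz in(-.141,-.146,-.151):
  for lat in (0,-.003): print(dz,lat,proj(c,g+np.array([0,lat,dz])))
p=np.radians(3.5);f=np.array([np.cos(p),np.sin(p),0]);l=np.array([-f[1],f[0],0]);
t=np.array([0,0,.274])+f*.5180+l*.1710; print(t); rel(t-f*.064,3.5,35);rel(t,3.5,35)
E
```

```text
232 [206, 208, 200, 161, 80, 74, 85, 92, 138, 209, 207, 207, 206, 205]
233 [208, 205, 205, 193, 129, 88, 88, 91, 136, 208, 208, 210, 207, 207]
234 [207, 207, 205, 195, 129, 88, 87, 93, 139, 207, 208, 206, 206, 206]
235 [205, 204, 206, 191, 128, 87, 90, 93, 137, 207, 205, 208, 208, 207]
236 [209, 209, 205, 195, 130, 88, 82, 95, 137, 206, 206, 208, 207, 203]
237 [207, 209, 206, 193, 130, 85, 89, 90, 134, 208, 207, 209, 207, 206]
238 [206, 206, 208, 196, 129, 87, 89, 93, 139, 206, 208, 206, 208, 205]
239 [208, 206, 209, 197, 130, 90, 87, 89, 138, 207, 206, 206, 207, 209]
240 [206, 208, 206, 195, 128, 88, 85, 91, 141, 206, 206, 207, 206, 206]
241 [201, 207, 207, 193, 130, 90, 87, 95, 138, 207, 205, 204, 205, 206]
242 [180, 207, 205, 193, 129, 90, 87, 90, 137, 207, 207, 208, 208, 207]
243 [149, 197, 206, 195, 135, 88, 90, 91, 138, 206, 206, 208, 206, 210]
244 [117, 176, 208, 199, 158, 89, 89, 92, 137, 205, 207, 207, 208, 207]
245 [101, 171, 206, 201, 170, 107, 97, 116, 160, 207, 206, 209, 210, 205]
246 [91, 148, 206, 206, 199, 163, 153, 177, 207, 206, 208, 208, 209, 205]
247 [95, 146, 209, 206, 207, 207, 202, 205, 207, 208, 206, 209, 204, 206]
248 [89, 135, 196, 206, 208, 205, 207, 205, 204, 208, 207, 208, 208, 206]
249 [86, 110, 179, 202, 203, 206, 206, 207, 205, 206, 205, 205, 206, 206]
-0.141 0 [263.42541029 242.15105372]
-0.141 -0.003 [264.06142242 241.52241951]
-0.146 0 [263.49246472 243.24462814]
-0.146 -0.003 [264.12676793 242.61630248]
-0.151 0 [263.55917612 244.33260795]
-0.151 -0.003 [264.19177953 243.7045959 ]
[0.50659453 0.20230419 0.274     ]
xyz [-2.1  6.5 12.2] rot [ 0.94 -0.04  0.01]
xyz [ -2.1 -46.5  48. ] rot [ 0.94 -0.04  0.01]
```

```bash
python3 - <<'E'
from h import *
p=np.radians(3.5);f=np.array([np.cos(p),np.sin(p),0]);l=np.array([-f[1],f[0],0]);
t=np.array([0,0,.280])+f*.5180+l*.1710
rel(t-f*.064,3.5,35);rel(t,3.5,35)
E
```

```text
xyz [-2.1  3.2  7.2] rot [ 0.94 -0.04  0.01]
xyz [ -2.1 -49.8  43.1] rot [ 0.94 -0.04  0.01]
```

{"method": "apply_moves", "body": {"increments": [{"xyz": [-2.1, 3.2, 7.2], "rotation": [0.9, 0, 0], "grip": 200}, {"xyz": [-2.1, -10, 16], "rotation": [0.9, 0, 0], "grip": 200}, {"xyz": [-2.1, -23, 25], "rotation": [0.9, 0, 0], "grip": 200}, {"xyz": [-2.1, -36, 34], "rotation": [0.9, 0, 0], "grip": 200}, {"xyz": [-2.1, -49.8, 43], "rotation": [0.9, 0, 0], "grip": 200}]}}

```text
time: 10.8
ee_pos: [0.5268, 0.2036, 0.2505]
eef_rot: [0.695, -0.653, 0.206, -0.218]
ft_force: [0.3, -0.2, -2.2]
width: 0.035
```

```bash
python3 look.py pics/s16.png 200 190 100 90 6; python3 - <<'E'
from h import *
p=np.radians(3.5);f=np.array([np.cos(p),np.sin(p),0]);l=np.array([-f[1],f[0],0]);
t=np.array([0,0,.280])+f*.5180+l*.1710
rel(t,3.5,35)
c=cam('top');cv2.imwrite('pics/t4.png',cv2.resize(c['img'][170:250,170:270],None,fx=6,fy=6,interpolation=cv2.INTER_CUBIC)[:600,:800])
E
```

```text
t 10.8 grasp [0.5068 0.2024 0.2792] psi 3.5 lean 34.95 xz 0.0009 F [ 0.29 -0.18 -2.2 ] w 0.035 q [ 0.04 -0.23 -0.61  2.07  0.24  0.74 -2.23]
xyz [-0.3  0.9 -1.5] rot [ 0.04 -0.04 -0.03]
```

View pics/s16.png

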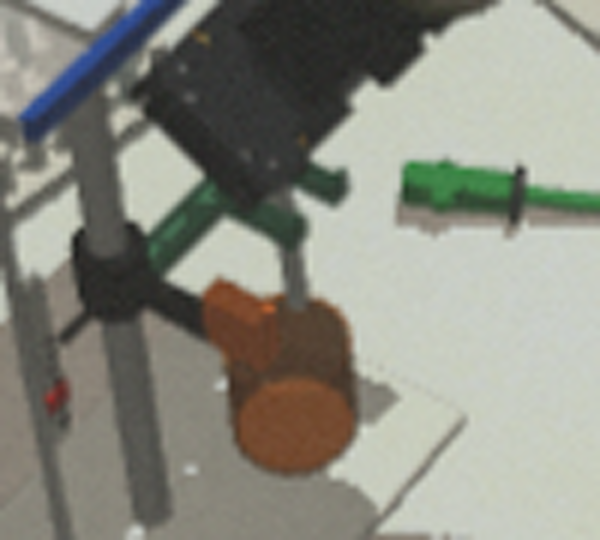

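View pics/t4.png

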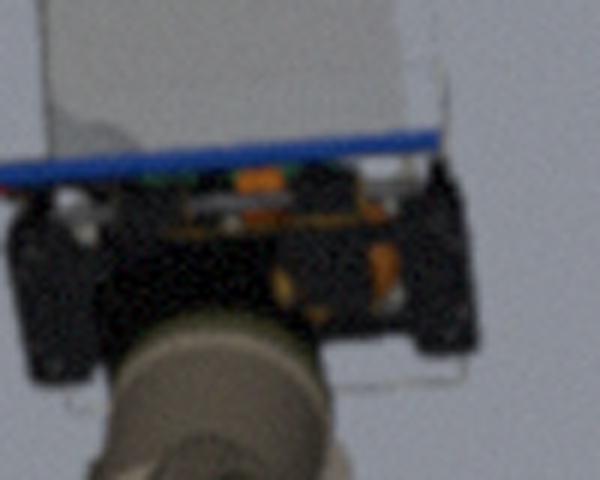

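The probe is in the slot with no contact force: the shaft passes between the prongs at crop (290,215) and emerges below at (295,270). I'll lower gently.

{"method": "apply_moves", "body": {"increments": [{"xyz": [0, 2.3, 3.3], "rotation": [0, 0, 0], "grip": 200}, {"xyz": [0, 4.6, 6.5], "rotation": [0, 0, 0], "grip": 200}, {"xyz": [0, 6.9, 9.8], "rotation": [0, 0, 0], "grip": 200}, {"xyz": [0, 6.9, 9.8], "rotation": [0, 0, 0], "grip": 200}]}}

```text
time: 11.4
ee_pos: [0.5268, 0.2032, 0.2381]
eef_rot: [0.695, -0.654, 0.206, -0.218]
ft_force: [1.0, 0.3, -1.4]
width: 0.0349
```

{"method": "apply_moves", "body": {"increments": [{"xyz": [0, 1.1, 1.6], "rotation": [0, 0, 0], "grip": 200}, {"xyz": [0, 1.7, 2.5], "rotation": [0, 0, 0], "grip": 200}, {"xyz": [0, 1.7, 2.5], "rotation": [0, 0, 0], "grip": 200}]}}

```text
time: 11.78
ee_pos: [0.5269, 0.2032, 0.235]
eef_rot: [0.695, -0.654, 0.206, -0.218]
ft_force: [-0.2, 0.1, -1.3]
width: 0.0348
```

```bash
python3 look.py pics/s17.png 200 190 100 90 6
```

```text
t 11.78 grasp [0.5069 0.202  0.2637] psi 3.46 lean 34.9 xz 0.0006 F [-0.25  0.1  -1.34] w 0.0348 q [ 0.05 -0.22 -0.62  2.09  0.26  0.71 -2.26]
```

View pics/s17.png

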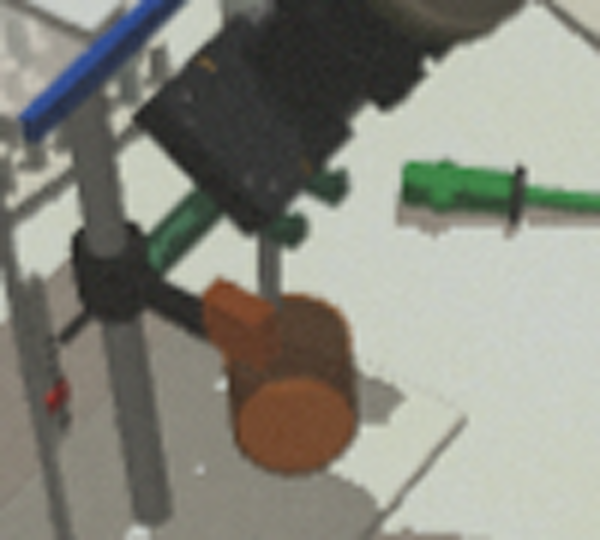

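{"method": "apply_moves", "body": {"increments": [{"xyz": [0, 0.7, 1.0], "rotation": [0, 0, 0], "grip": 200}, {"xyz": [0, 1.4, 2.0], "rotation": [0, 0, 0], "grip": 200}, {"xyz": [0, 1.4, 2.0], "rotation": [0, 0, 0], "grip": 200}, {"xyz": [0, 1.4, 2.0], "rotation": [0, 0, 0], "grip": 200}]}}

```text
time: 12.32
ee_pos: [0.5269, 0.2033, 0.2326]
eef_rot: [0.695, -0.654, 0.206, -0.218]
ft_force: [-0.2, -0.4, -2.6]
width: 0.0348
```

{"method": "apply_moves", "body": {"increments": [{"xyz": [0, 0.7, 1.0], "rotation": [0, 0, 0], "grip": 200}, {"xyz": [0, 1.4, 2.0], "rotation": [0, 0, 0], "grip": 200}, {"xyz": [0, 1.4, 2.0], "rotation": [0, 0, 0], "grip": 200}, {"xyz": [0, 1.4, 2.0], "rotation": [0, 0, 0], "grip": 200}]}}

```text
time: 12.82
ee_pos: [0.5269, 0.2033, 0.2302]
eef_rot: [0.695, -0.654, 0.206, -0.218]
ft_force: [0.3, -0.5, -2.2]
width: 0.035
```

```bash
python3 - <<'E'
from h import *
where()
c=cam('side');img=c['img'].max(2)
p=np.radians(3.5);f=np.array([np.cos(p),np.sin(p),0]);l=np.array([-f[1],f[0],0])
for z in(.17,.15,.13): print(z,'seat',proj(c,f*.5185+l*.1680+[0,0,z]).round(1),'side-est',proj(c,np.array([.507,.2015,z])).round(1))
for v in range(232,244): print(v,img[v,236:256].tolist())
print([r.read_state()['ft_force'].round(2).tolist() for _ in range(1)])
E
```

```text
t 12.82 grasp [0.5069 0.2021 0.2589] psi 3.46 lean 34.9 xz 0.0005 F [ 0.32 -0.5  -2.22] w 0.035 q [ 0.05 -0.22 -0.62  2.1   0.27  0.7  -2.27]
0.17 seat [245.2 227.7] side-est [244.8 228.2]
0.15 seat [245.7 232.2] side-est [245.3 232.7]
0.13 seat [246.1 236.5] side-est [245.7 237. ]
232 [205, 204, 206, 206, 206, 204, 194, 151, 87, 84, 89, 138, 205, 203, 205, 206, 202, 205, 207, 204]
233 [206, 205, 203, 204, 204, 205, 199, 163, 86, 89, 87, 133, 203, 205, 206, 205, 203, 205, 204, 204]
234 [205, 205, 204, 204, 202, 203, 205, 187, 86, 85, 81, 121, 205, 203, 206, 204, 208, 204, 205, 206]
235 [189, 195, 204, 205, 204, 206, 205, 185, 87, 88, 85, 123, 203, 204, 203, 206, 204, 203, 202, 204]
236 [151, 166, 181, 190, 204, 204, 204, 186, 86, 83, 85, 121, 207, 205, 202, 206, 205, 205, 203, 203]
237 [126, 122, 125, 150, 187, 198, 203, 185, 89, 85, 84, 123, 206, 207, 204, 205, 203, 205, 204, 202]
238 [124, 124, 126, 129, 140, 163, 185, 178, 93, 88, 83, 115, 183, 183, 183, 190, 200, 198, 203, 203]
239 [126, 126, 125, 125, 124, 130, 140, 152, 105, 86, 83, 89, 111, 114, 122, 142, 163, 173, 190, 206]
240 [123, 126, 124, 124, 123, 121, 123, 123, 109, 93, 87, 79, 81, 85, 82, 84, 98, 117, 149, 187]
241 [103, 121, 125, 129, 124, 124, 124, 124, 119, 108, 82, 78, 81, 83, 83, 84, 85, 81, 101, 131]
242 [100, 96, 107, 122, 124, 126, 124, 122, 109, 90, 79, 80, 81, 86, 86, 86, 82, 84, 84, 93]
243 [99, 97, 99, 100, 110, 121, 121, 108, 93, 87, 86, 80, 83, 89, 85, 85, 83, 83, 82, 81]
[[-0.14, -0.59, -1.67]]
```

The shaft is at u≈245 against about 245.7 predicted for the seat, so it lines up in that view. The weight is still carried, so I'll keep lowering.

{"method": "apply_moves", "body": {"increments": [{"xyz": [0, 0.7, 1.0], "rotation": [0, 0, 0], "grip": 200}, {"xyz": [0, 1.4, 2.0], "rotation": [0, 0, 0], "grip": 200}, {"xyz": [0, 1.4, 2.0], "rotation": [0, 0, 0], "grip": 200}, {"xyz": [0, 1.4, 2.0], "rotation": [0, 0, 0], "grip": 200}]}}

```text
time: 13.38
ee_pos: [0.5269, 0.2033, 0.2278]
eef_rot: [0.695, -0.654, 0.206, -0.218]
ft_force: [-0.3, -0.7, -0.3]
width: 0.0348
```

{"method": "apply_moves", "body": {"increments": [{"xyz": [0, 0.7, 1.0], "rotation": [0, 0, 0], "grip": 200}, {"xyz": [0, 1.4, 2.0], "rotation": [0, 0, 0], "grip": 200}, {"xyz": [0, 1.4, 2.0], "rotation": [0, 0, 0], "grip": 200}, {"xyz": [0, 1.4, 2.0], "rotation": [0, 0, 0], "grip": 200}]}}

```text
time: 13.88
ee_pos: [0.527, 0.2034, 0.2256]
eef_rot: [0.695, -0.654, 0.206, -0.218]
ft_force: [0.1, -0.1, 2.2]
width: 0.0352
```

```bash
python3 look.py pics/s18.png 215 195 60 60 9
```

```text
t 13.88 grasp [0.507  0.2022 0.2543] psi 3.47 lean 34.93 xz 0.0003 F [ 0.07 -0.11  2.17] w 0.0352 q [ 0.05 -0.21 -0.63  2.1   0.28  0.69 -2.28]
```

View pics/s18.png

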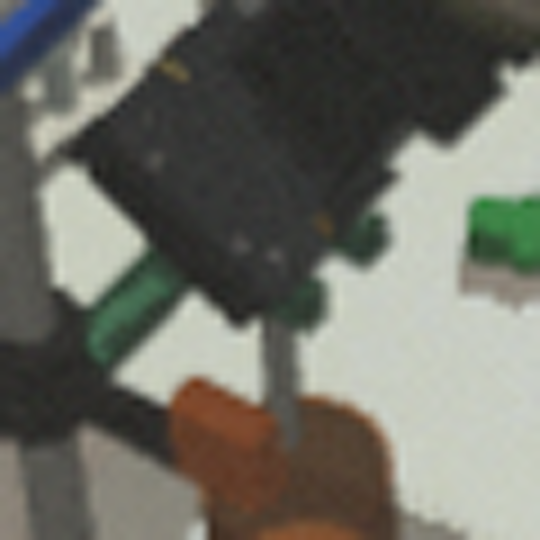

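The force went from -2 N to +2 N, so the collar is on the prongs. I'll open the gripper.

{"method": "apply_moves", "body": {"increments": [{"xyz": [0, -0.6, -0.8], "rotation": [0, 0, 0], "grip": 145}, {"xyz": [0, -0.6, -0.8], "rotation": [0, 0, 0], "grip": 130}, {"xyz": [0, -0.6, -0.8], "rotation": [0, 0, 0], "grip": 110}, {"xyz": [0, -0.6, -0.8], "rotation": [0, 0, 0], "grip": 80}, {"xyz": [0, -0.6, -0.8], "rotation": [0, 0, 0], "grip": 80}]}}

```text
time: 14.55
ee_pos: [0.527, 0.2034, 0.2265]
eef_rot: [0.695, -0.654, 0.206, -0.218]
ft_force: [-0.2, -0.9, 0.2]
width: 0.0574
```

```bash
python3 look.py pics/s19.png 215 195 60 60 9
```

```text
t 14.55 grasp [0.507  0.2022 0.2552] psi 3.46 lean 34.92 xz 0.0003 F [-0.17 -0.88  0.16] w 0.0574 q [ 0.05 -0.21 -0.63  2.1   0.27  0.7  -2.27]
```

View pics/s19.png

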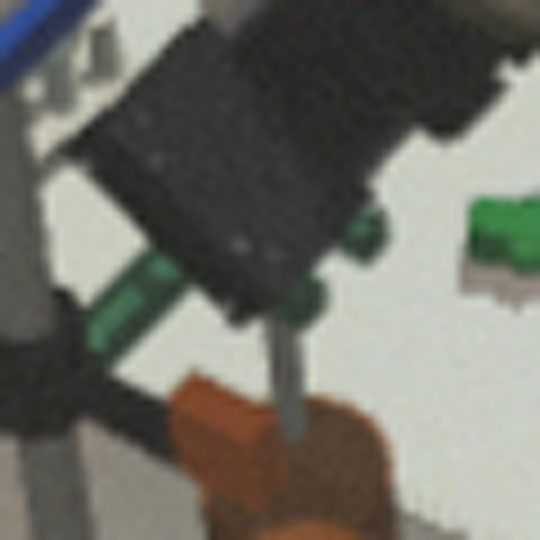

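It's released and the force is about zero. I'll back straight out along the tool axis and check the seat.

{"method": "apply_moves", "body": {"increments": [{"xyz": [0, 0, -10], "rotation": [0, 0, 0], "grip": 80}, {"xyz": [0, 0, -30], "rotation": [0, 0, 0], "grip": 80}, {"xyz": [0, 0, -60], "rotation": [0, 0, 0], "grip": 80}, {"xyz": [0, 0, -90], "rotation": [0, 0, 0], "grip": 80}, {"xyz": [0, 0, -90], "rotation": [0, 0, 0], "grip": 80}]}}

```text
time: 15.22
ee_pos: [0.4755, 0.2013, 0.3033]
eef_rot: [0.694, -0.653, 0.207, -0.22]
ft_force: [0.5, -0.5, -1.0]
width: 0.0598
```

```bash
python3 look.py pics/s20.png 215 185 60 65 9;python3 - <<'E'
from h import *
c=cam('top');cv2.imwrite('pics/t5.png',cv2.resize(c['img'][180:240,180:260],None,fx=8,fy=8,interpolation=cv2.INTER_CUBIC)[:600,:800])
E
```

```text
t 15.22 grasp [0.4554 0.2    0.332 ] psi 3.54 lean 35.19 xz -0.0007 F [ 0.46 -0.46 -0.98] w 0.0598 q [-0.02 -0.4  -0.55  2.07  0.11  0.88 -2.15]
```

View pics/s20.png

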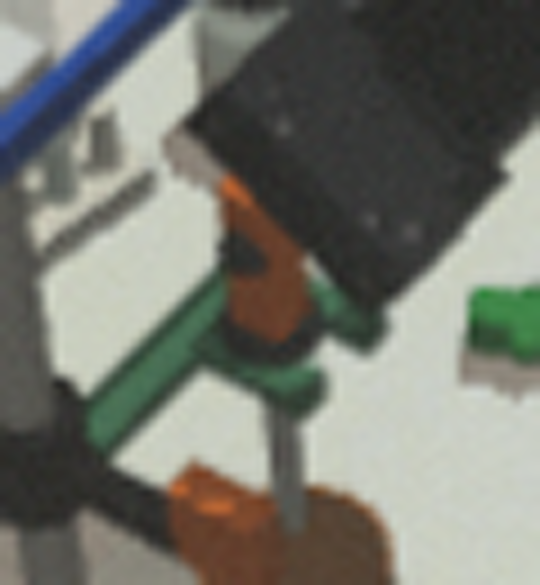

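View pics/t5.png

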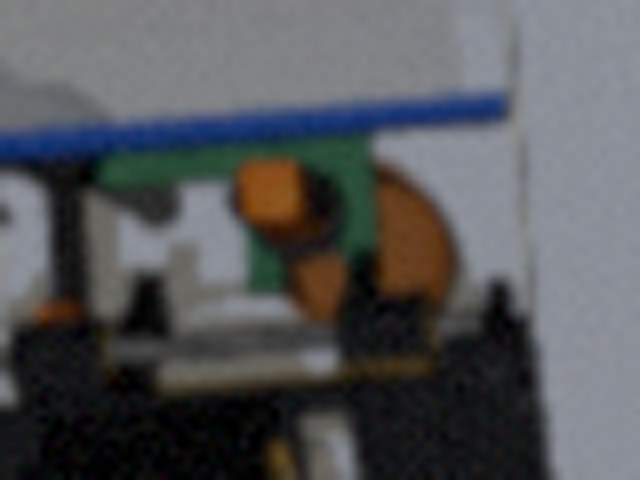

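```bash
python3 - <<'E'
from h import *
ct=cam('top');cs=cam('side')
p=np.radians(3.5);f=np.array([np.cos(p),np.sin(p),0]);l=np.array([-f[1],f[0],0])
seat=f*.5185+l*.1680
for n,z in(('top of handle',.275),('collar top',.211),('tip',.11)):
    print(n,'top',((proj(ct,seat+[0,0,z])-180+.5)*8).round(0),'side',((proj(cs,seat+[0,0,z])-[215,185]+.5)*9).round(0))
for c,n in((ct,'top'),(cs,'side')):
    W=cloud(c);hsv=cv2.cvtColor(c['img'],cv2.COLOR_BGR2HSV)
    d=W-seat
    m=(hsv[...,0]<20)&(hsv[...,1]>140)&(W[...,2]>.215)&(np.abs(d@f)<.05)&(np.abs(d@l)<.05)
    P=W[m];a=(P-seat)@f;b=(P-seat)@l;z=P[:,2]
    print(n,m.sum(),'fwd',a.mean().round(4),'lat',b.mean().round(4),'z',z.min().round(3),z.max().round(3))
    if n=='top':
        t=z>.268; print('top face',t.sum(),a[t].mean(),b[t].mean(),z[t].mean())
    else: print(np.polyfit(z,a,1),np.polyfit(z,b,1))
    m=(c['img'].max(2)<110)&(np.abs(d@f)<.03)&(np.abs(d@l)<.03)&(W[...,2]>.10)&(W[...,2]<.19)
    P=W[m]
    if n=='side' and len(P)>5: a=(P-seat)@f;b=(P-seat)@l;z=P[:,2];print('shaft',len(P),np.polyfit(z,a,1),np.polyfit(z,b,1),z.min(),z.max())
E
```

```text
top of handle top [279. 177.] side [254. 164.]
collar top top [306. 200.] side [268. 304.]
tip top [345. 233.] side [289. 507.]
top 86 fwd -0.0091 lat -0.001 z 0.217 0.34
top face 66 -0.008289957277282036 -0.0011646626339487406 0.279730289295153
side 46 fwd -0.0102 lat 0.0112 z 0.216 0.275
[ 0.11730917 -0.03838144] [0.01530444 0.00751842]
shaft 43 [ 0.00039521 -0.00760545] [0.02481712 0.00449418] 0.1111513614044213 0.17460701560897227
```

The probe hangs vertical in the fork: the shaft slope is within 1.4°, it sits about 4 mm behind the seat and about 2 mm sideways, inside the lips. Next is the tab.

```bash
python3 - <<'E'
from h import *
where()
p=np.radians(3.5);f=np.array([np.cos(p),np.sin(p),0]);l=np.array([-f[1],f[0],0])
g=f*.4715+l*.2535+[0,0,.219]; print('tab',g)
c=cam('side');W=cloud(c);hsv=cv2.cvtColor(c['img'],cv2.COLOR_BGR2HSV)
m=(hsv[...,0]<20)&(hsv[...,1]>140)&(W[...,2]>.2)&(W[...,2]<.26)&(W[...,1]>.255)&(W[...,1]<.32)
P=W[m];t=P[:,2]>.225;print(m.sum(),(P@f).min(),(P@f).max(),(P@l).min(),(P@l).max(),P[:,2].max(),P[t].mean(0)@f,P[t].mean(0)@l)
z=tool(3.5,28)[:,2]
rel(g-.075*z,3.5,28);rel(g,3.5,28)
E
```

```text
t 15.43 grasp [0.4556 0.1988 0.328 ] psi 3.45 lean 34.84 xz 0.0007 F [-0.25 -0.67 -0.72] w 0.06 q [-0.01 -0.39 -0.55  2.07  0.12  0.88 -2.15]
tab [0.45514475 0.28181156 0.219     ]
81 0.4533956255040433 0.4846967442874857 0.24763855674469118 0.26375675438781315 0.234742433314844 0.4691733630771742 0.25648869111624445
xyz [-82.9  53.7  17.2] rot [-6.82 -0.06 -0.03]
xyz [-83.   62.6  91.7] rot [-6.82 -0.06 -0.03]
```

{"method": "apply_moves", "body": {"increments": [{"xyz": [-28, 18, 0], "rotation": [-2, 0, 0], "grip": 110}, {"xyz": [-56, 36, 6], "rotation": [-4.5, 0, 0], "grip": 110}, {"xyz": [-84, 53.7, 17.2], "rotation": [-6.8, 0, 0], "grip": 110}, {"xyz": [-84, 53.7, 17.2], "rotation": [-6.8, 0, 0], "grip": 110}, {"xyz": [-84, 53.7, 17.2], "rotation": [-6.8, 0, 0], "grip": 110}]}}

```text
time: 16.1
ee_pos: [0.4366, 0.2809, 0.2539]
eef_rot: [0.706, -0.665, 0.166, -0.176]
ft_force: [0.2, 0.4, -0.2]
width: 0.0494
```

```bash
python3 look.py pics/s21.png 195 175 100 90 7; python3 - <<'E'
from h import *
p=np.radians(3.5);f=np.array([np.cos(p),np.sin(p),0]);l=np.array([-f[1],f[0],0])
g=f*.4715+l*.2543+[0,0,.219]
rel(g,3.5,28)
c=cam('top');cv2.imwrite('pics/t6.png',cv2.resize(c['img'][180:250,160:260],None,fx=7,fy=7,interpolation=cv2.INTER_CUBIC)[:600,:800])
E
```

```text
t 16.1 grasp [0.4202 0.28   0.2848] psi 3.41 lean 27.98 xz 0.0009 F [ 0.15  0.42 -0.22] w 0.0494 q [-0.   -0.25 -0.77  2.    0.17  0.96 -2.37]
xyz [-0.8  0.3 74.7] rot [-0.02 -0.1  -0.08]
```

View pics/s21.png

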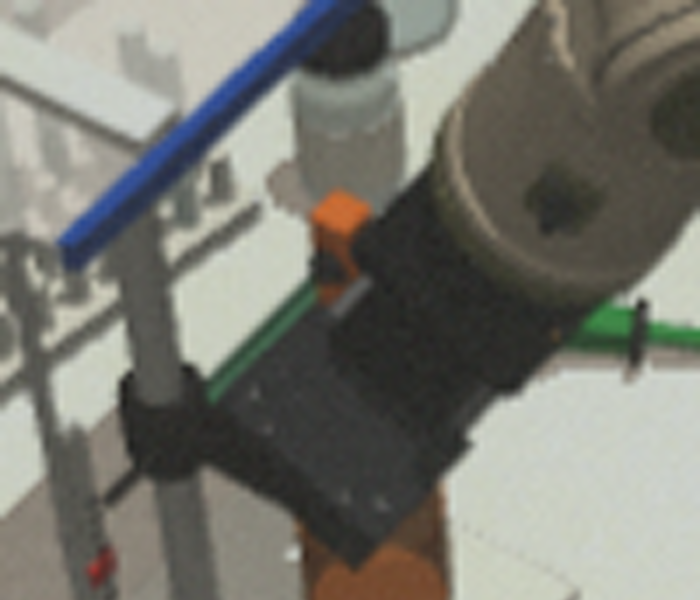

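View pics/t6.png

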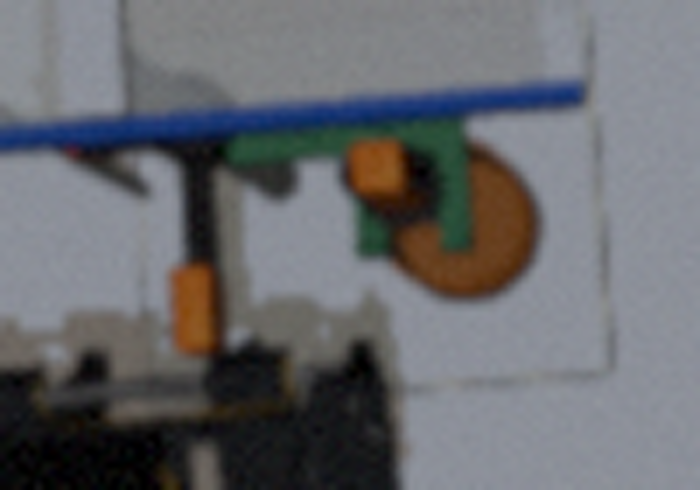

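```bash
python3 - <<'E'
from h import *
p=np.radians(3.5);f=np.array([np.cos(p),np.sin(p),0]);l=np.array([-f[1],f[0],0])
g=f*.4715+l*.2543+[0,0,.219]
z=tool(3.5,34)[:,2]
rel(g-.04*z,3.5,34);rel(g,3.5,34)
E
```

```text
xyz [-0.8  0.9 34.9] rot [ 5.96 -0.1  -0.09]
xyz [-0.8 -3.2 74.7] rot [ 5.96 -0.1  -0.09]
```

{"method": "apply_moves", "body": {"increments": [{"xyz": [-0.8, 0.9, 10], "rotation": [3, 0, 0], "grip": 115}, {"xyz": [-0.8, 0.9, 25], "rotation": [6, 0, 0], "grip": 115}, {"xyz": [-0.8, 0.9, 35], "rotation": [6, 0, 0], "grip": 115}, {"xyz": [-0.8, 0.9, 35], "rotation": [6, 0, 0], "grip": 115}]}}

```text
time: 16.7
ee_pos: [0.4527, 0.2818, 0.2229]
eef_rot: [0.696, -0.656, 0.201, -0.212]
ft_force: [0.1, 0.8, -0.3]
width: 0.048
```

```bash
python3 look.py pics/s22.png 195 175 100 90 7; python3 - <<'E'
from h import *
p=np.radians(3.5);f=np.array([np.cos(p),np.sin(p),0]);l=np.array([-f[1],f[0],0])
g=f*.4715+l*.2543+[0,0,.219]
rel(g,3.5,34)
c=cam('top');cv2.imwrite('pics/t7.png',cv2.resize(c['img'][180:250,160:260],None,fx=7,fy=7,interpolation=cv2.INTER_CUBIC)[:600,:800])
E
```

```text
t 16.7 grasp [0.4332 0.2807 0.2519] psi 3.3 lean 33.96 xz 0.0009 F [ 0.08  0.76 -0.28] w 0.048 q [ 0.04 -0.26 -0.85  2.1   0.3   0.8  -2.51]
xyz [-0.4  0.5 40. ] rot [ 0.   -0.12 -0.14]
```

View pics/t7.png

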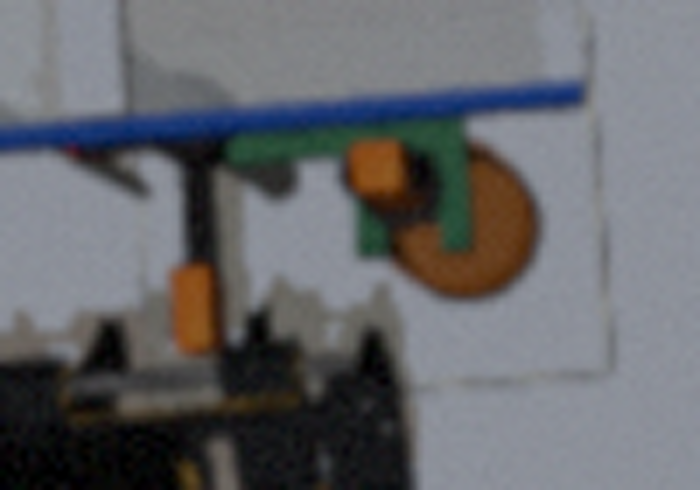

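View pics/s22.png

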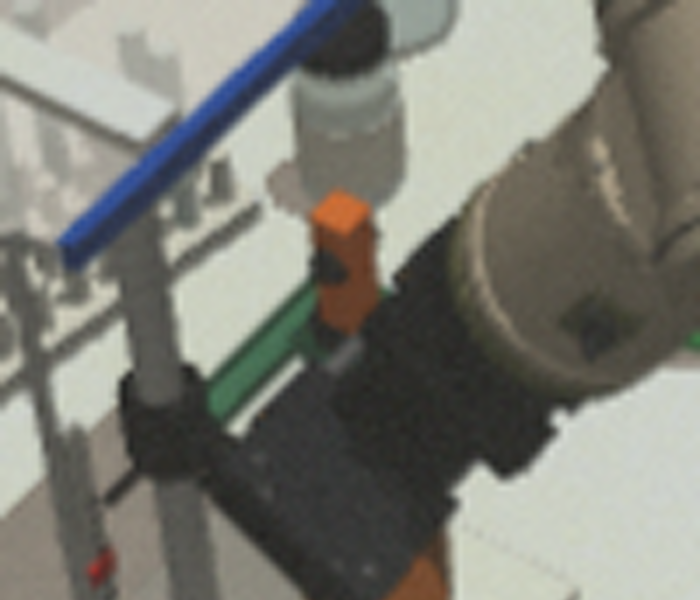

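Joint 7 is at -2.51, close to its -2.6 limit. I'll back out, straighten up, and use the equivalent half-turned grasp, rotating -180° about tool z so that joint 7 lands near +0.6.

```bash
python3 - <<'E'
from h import *
z=tool(3.5,34)[:,2]; g=np.array([.4332,.2807,.2519])
rel(g-.06*z,3.5,30);rel([.41,.25,.34],3.5,12)
E
```

```text
xyz [  0.6   2.9 -59.4] rot [-4.02 -0.09 -0.14]
xyz [ 29.9 -15.  -88.9] rot [-22.02  -0.07  -0.15]
```

{"method": "apply_moves", "body": {"increments": [{"xyz": [0.6, 1, -25], "rotation": [-1, 0, 0], "grip": 115}, {"xyz": [0.6, 2, -60], "rotation": [-4, 0, 0], "grip": 115}, {"xyz": [15, -5, -75], "rotation": [-13, 0, 0], "grip": 115}, {"xyz": [30, -15, -89], "rotation": [-22, 0, 0], "grip": 115}, {"xyz": [30, -15, -89], "rotation": [-22, 0, 0], "grip": 115}]}}

```text
time: 17.42
ee_pos: [0.42, 0.2491, 0.3074]
eef_rot: [0.722, -0.684, 0.07, -0.076]
ft_force: [0.2, -0.1, 0.5]
width: 0.0478
```

{"method": "apply_moves", "body": {"increments": [{"xyz": [0, 0, 0], "rotation": [0, 0, -10], "grip": 115}, {"xyz": [0, 0, 0], "rotation": [0, 0, -20], "grip": 115}, {"xyz": [0, 0, 0], "rotation": [0, 0, -30], "grip": 115}, {"xyz": [0, 0, 0], "rotation": [0, 0, -40], "grip": 115}, {"xyz": [0, 0, 0], "rotation": [0, 0, -50], "grip": 115}]}}

```text
time: 18.05
ee_pos: [0.4195, 0.2497, 0.3075]
eef_rot: [0.944, -0.312, 0.097, -0.04]
ft_force: [-0.8, -0.6, 0.9]
width: 0.0479
```

```bash
python3 -c "
from h import *
where()"
```

```text
t 18.05 grasp [0.4123 0.2492 0.3417] psi 52.85 lean 12.0 xz 0.1581 F [-0.75 -0.59  0.91] w 0.0479 q [-0.1  -0.15 -0.55  1.77  0.04  1.32 -1.3 ]
```

Joint 7 is moving the right way (-1.3). I'll continue the turn.

{"method": "apply_moves", "body": {"increments": [{"xyz": [0, 0, 0], "rotation": [0, 0, -10], "grip": 115}, {"xyz": [0, 0, 0], "rotation": [0, 0, -20], "grip": 115}, {"xyz": [0, 0, 0], "rotation": [0, 0, -30], "grip": 115}, {"xyz": [0, 0, 0], "rotation": [0, 0, -40], "grip": 115}, {"xyz": [0, 0, 0], "rotation": [0, 0, -50], "grip": 115}]}}

```text
time: 18.68
ee_pos: [0.419, 0.2502, 0.3076]
eef_rot: [0.987, 0.12, 0.105, 0.005]
ft_force: [-0.8, -0.4, -0.2]
width: 0.0476
```

{"method": "apply_moves", "body": {"increments": [{"xyz": [0, 0, 0], "rotation": [0, 0, -10], "grip": 115}, {"xyz": [0, 0, 0], "rotation": [0, 0, -20], "grip": 115}, {"xyz": [0, 0, 0], "rotation": [0, 0, -30], "grip": 115}, {"xyz": [0, 0, 0], "rotation": [0, 0, -40], "grip": 115}, {"xyz": [0, 0, 0], "rotation": [0, 0, -50], "grip": 115}]}}

```text
time: 19.3
ee_pos: [0.4186, 0.2508, 0.3077]
eef_rot: [0.842, 0.529, 0.094, 0.049]
ft_force: [-0.0, 0.1, 0.4]
width: 0.0479
```

```bash
cat >> h.py <<'E'
def relf(g,psi,lean):
    "flipped grasp (half turn about z)"
    s=r.read_state(); R0=R.from_quat(s['eef_rot']).as_matrix(); T=tool(psi,lean)@np.diag([-1,-1,1])
    p=np.array(g)+0.035*T[:,2]
    print('xyz',(R0.T@(p-s['ee_pos'])*1000).round(1),'rot',np.degrees(R.from_matrix(R0.T@T).as_rotvec()).round(2))
E
python3 - <<'E'
from h import *
where()
p=np.radians(3.5);f=np.array([np.cos(p),np.sin(p),0]);l=np.array([-f[1],f[0],0])
g=f*.4715+l*.2543+[0,0,.219]
relf([.41,.25,.34],3.5,20)
relf(g-.08*tool(3.5,32)[:,2],3.5,32)
E
```

```text
t 19.3 grasp [0.4113 0.2502 0.3419] psi 154.81 lean 12.14 xz 0.1054 F [-0.03  0.07  0.36] w 0.0479 q [-0.25 -0.15 -0.42  1.78  0.06  1.32  0.44]
xyz [1.3 2.9 1.2] rot [ -7.73   1.84 -29.23]
xyz [ 27.4 -11.3  52.5] rot [-19.47   4.9  -29.  ]
```

{"method": "apply_moves", "body": {"increments": [{"xyz": [0, 0, 0], "rotation": [-6, 1.5, -9], "grip": 115}, {"xyz": [5, -2, 8], "rotation": [-12, 3, -18], "grip": 115}, {"xyz": [14, -6, 25], "rotation": [-18, 4.5, -27], "grip": 115}, {"xyz": [27.4, -11.3, 52.5], "rotation": [-19.5, 4.9, -29], "grip": 115}, {"xyz": [27.4, -11.3, 52.5], "rotation": [-19.5, 4.9, -29], "grip": 115}]}}

```text
time: 19.92
ee_pos: [0.4298, 0.2813, 0.2554]
eef_rot: [0.658, 0.701, 0.2, 0.189]
ft_force: [0.4, 0.3, 1.3]
width: 0.0477
```

```bash
python3 - <<'E'
from h import *
where()
p=np.radians(3.5);f=np.array([np.cos(p),np.sin(p),0]);l=np.array([-f[1],f[0],0])
g=f*.4715+l*.2543+[0,0,.219]
relf(g-.03*tool(3.5,32)[:,2],3.5,32)
relf(g,3.5,32)
E
```

```text
t 19.93 grasp [0.4113 0.2801 0.2851] psi -176.39 lean 31.93 xz -0.002 F [0.36 0.34 1.34] w 0.0477 q [-0.33 -0.27 -0.54  2.07  0.32  0.94  0.61]
xyz [-0.2  2.3 49.3] rot [-0.07  0.04  0.16]
xyz [-0.1  2.3 79.3] rot [-0.07  0.04  0.16]
```

Joint 7 is at +0.61 with good margins elsewhere. I'll move in to 30 mm short and look.

{"method": "apply_moves", "body": {"increments": [{"xyz": [0, 1, 15], "rotation": [0, 0, 0], "grip": 115}, {"xyz": [0, 2.3, 33], "rotation": [0, 0, 0], "grip": 115}, {"xyz": [0, 2.3, 49.3], "rotation": [0, 0, 0.2], "grip": 115}, {"xyz": [0, 2.3, 49.3], "rotation": [0, 0, 0.2], "grip": 115}]}}

```text
time: 20.42
ee_pos: [0.4579, 0.282, 0.2129]
eef_rot: [0.66, 0.7, 0.199, 0.188]
ft_force: [0.5, -0.4, 0.1]
width: 0.048
```

```bash
python3 look.py pics/s23.png 195 175 100 90 7; python3 - <<'E'
from h import *
p=np.radians(3.5);f=np.array([np.cos(p),np.sin(p),0]);l=np.array([-f[1],f[0],0])
g=f*.4715+l*.2543+[0,0,.219]
relf(g,3.5,32)
c=cam('top');cv2.imwrite('pics/t8.png',cv2.resize(c['img'][180:250,160:260],None,fx=7,fy=7,interpolation=cv2.INTER_CUBIC)[:600,:800])
E
```

```text
t 20.43 grasp [0.4396 0.281  0.2427] psi -176.64 lean 31.76 xz -0.0011 F [ 0.54 -0.39  0.11] w 0.048 q [-0.3  -0.18 -0.55  2.09  0.4   0.84  0.55]
xyz [ 0.3  0.5 29.2] rot [-0.18  0.08 -0.07]
```

View pics/t8.png

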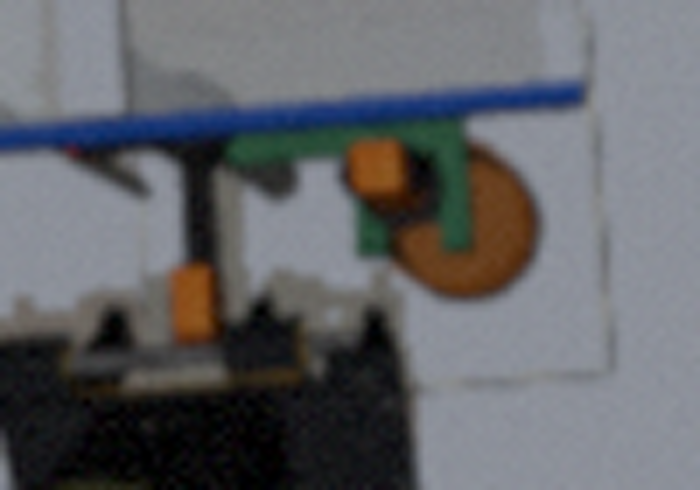

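View pics/s23.png

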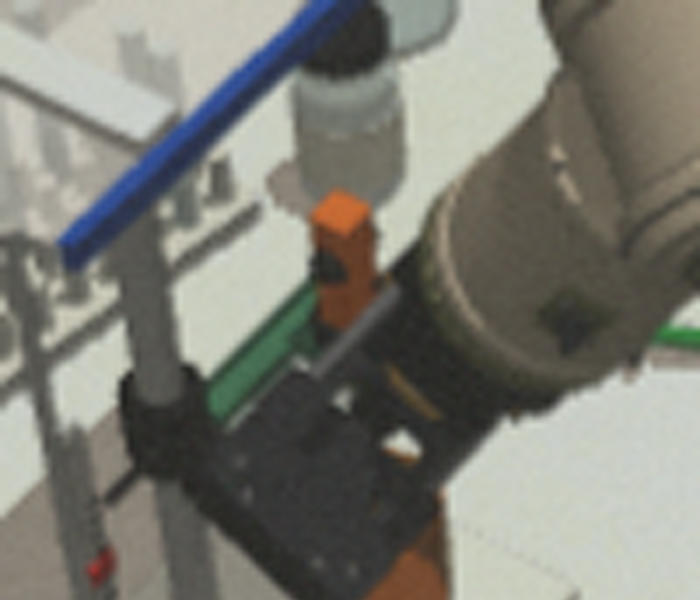

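The fingers straddle the tab: (112,320) and (260,305) with the tab at x 193, and the probe still hangs. I'll advance and close with a moderate grip.

{"method": "apply_moves", "body": {"increments": [{"xyz": [-1.7, 0.3, 10], "rotation": [0, 0, 0], "grip": 115}, {"xyz": [-1.7, 0.5, 20], "rotation": [0, 0, 0], "grip": 115}, {"xyz": [-1.7, 0.5, 29], "rotation": [0, 0, 0], "grip": 115}, {"xyz": [-1.7, 0.5, 29], "rotation": [0, 0, 0], "grip": 115}]}}

```text
time: 21.02
ee_pos: [0.4736, 0.2818, 0.1892]
eef_rot: [0.659, 0.7, 0.199, 0.188]
ft_force: [-0.5, 0.3, -0.3]
width: 0.0482
```

{"method": "apply_moves", "body": {"increments": [{"xyz": [0, 0, 0], "rotation": [0, 0, 0], "grip": 160}, {"xyz": [0, 0, 0], "rotation": [0, 0, 0], "grip": 190}, {"xyz": [0, 0, 0], "rotation": [0, 0, 0], "grip": 215}, {"xyz": [0, 0, 0], "rotation": [0, 0, 0], "grip": 225}, {"xyz": [0, 0, 0], "rotation": [0, 0, 0], "grip": 240}], "squeeze": 25}}

```text
time: 21.65
ee_pos: [0.4734, 0.2835, 0.1896]
eef_rot: [0.659, 0.701, 0.2, 0.187]
ft_force: [2.7, 6.7, -2.9]
width: 0.016
```

```bash
python3 look.py pics/s24.png 195 175 100 90 7; python3 - <<'E'
from h import *
c=cam('top');cv2.imwrite('pics/t9.png',cv2.resize(c['img'][180:250,160:260],None,fx=7,fy=7,interpolation=cv2.INTER_CUBIC)[:600,:800])
E
```

```text
t 21.65 grasp [0.455  0.2823 0.2194] psi -176.46 lean 31.85 xz 0.0013 F [ 2.68  6.7  -2.91] w 0.016 q [-0.28 -0.12 -0.56  2.1   0.46  0.79  0.51]
```

View pics/t9.png

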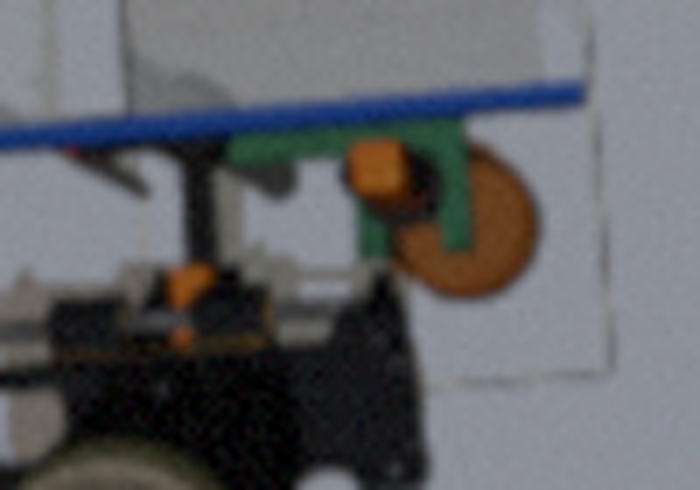

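View pics/s24.png

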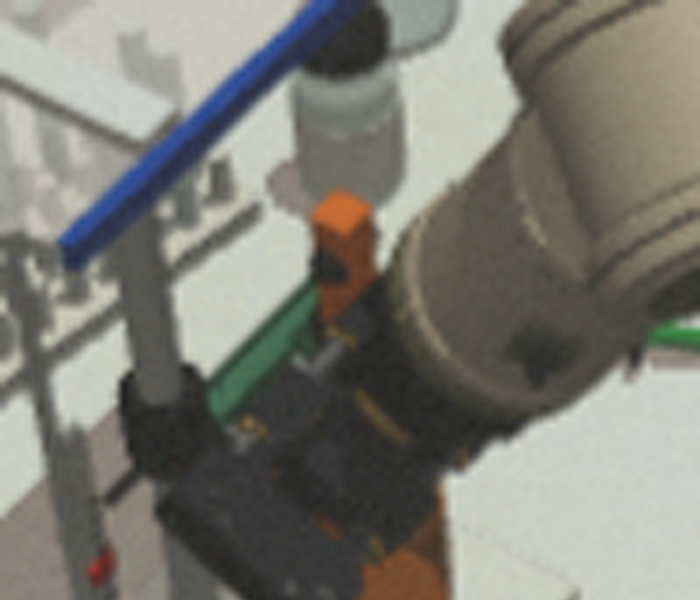

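The tab is pinched (opening 16.0 mm equals its width). I'll draw it down 40 mm smoothly and hold.

{"method": "apply_moves", "body": {"increments": [{"xyz": [0, -3.2, 5.1], "rotation": [0, 0, 0], "grip": 240}, {"xyz": [0, -8.5, 13.6], "rotation": [0, 0, 0], "grip": 240}, {"xyz": [0, -14.8, 23.7], "rotation": [0, 0, 0], "grip": 240}, {"xyz": [0, -20, 32], "rotation": [0, 0, 0], "grip": 240}, {"xyz": [0, -21.5, 34.4], "rotation": [0, 0, 0], "grip": 240}], "squeeze": 40}}

```text
time: 22.38
ee_pos: [0.4735, 0.2836, 0.149]
eef_rot: [0.659, 0.701, 0.201, 0.188]
ft_force: [-3.9, -1.6, 6.3]
width: 0.0155
```

```bash
python3 look.py pics/s25.png 195 165 100 85 7; python3 - <<'E'
from h import *
c=cam('top');cv2.imwrite('pics/t10.png',cv2.resize(c['img'][180:250,160:260],None,fx=7,fy=7,interpolation=cv2.INTER_CUBIC)[:600,:800])
E
```

```text
t 22.38 grasp [0.455  0.2824 0.1787] psi -176.45 lean 31.89 xz 0.0013 F [-3.92 -1.57  6.3 ] w 0.0155 q [-0.28 -0.07 -0.58  2.15  0.55  0.72  0.4 ]
```

View pics/s25.png

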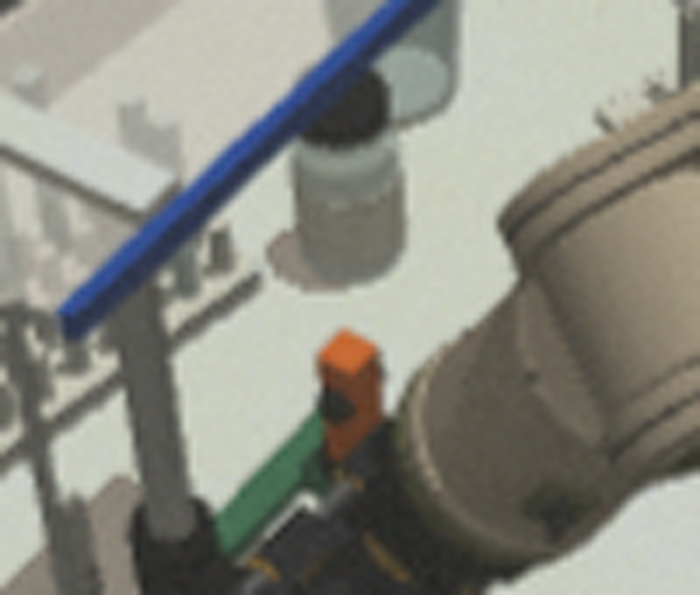

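View pics/t10.png

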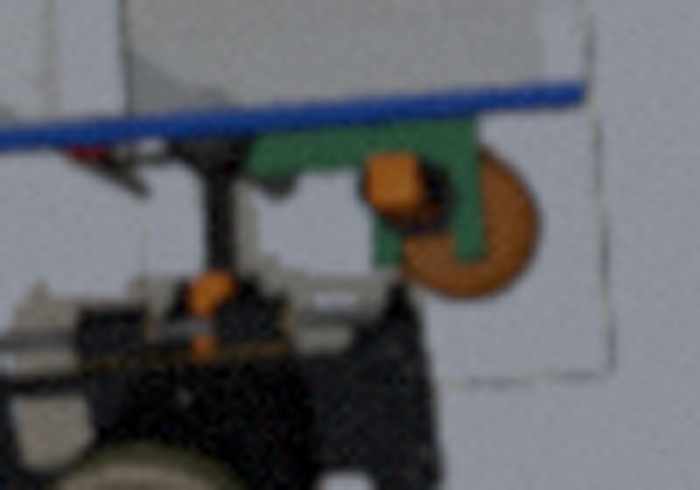

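It is down 40.7 mm, the upward force of 6.3 N matches the band, and the probe is still hanging. I'll hold and check the pointer.

{"method": "apply_moves", "body": {"increments": [{"xyz": [0, 0, 0], "rotation": [0, 0, 0], "grip": 240}, {"xyz": [0, 0, 0], "rotation": [0, 0, 0], "grip": 240}, {"xyz": [0, 0, 0], "rotation": [0, 0, 0], "grip": 240}, {"xyz": [0, 0, 0], "rotation": [0, 0, 0], "grip": 240}, {"xyz": [0, 0, 0], "rotation": [0, 0, 0], "grip": 240}]}}

```text
time: 23.1
ee_pos: [0.4735, 0.2836, 0.1493]
eef_rot: [0.659, 0.7, 0.201, 0.188]
ft_force: [-4.2, -1.5, 6.8]
width: 0.0157
```

```bash
python3 look.py pics/s26.png 175 200 75 85 7
```

```text
t 23.1 grasp [0.455  0.2825 0.179 ] psi -176.46 lean 31.91 xz 0.0012 F [-4.21 -1.46  6.8 ] w 0.0157 q [-0.28 -0.07 -0.58  2.15  0.55  0.72  0.4 ]
```

View pics/s26.png

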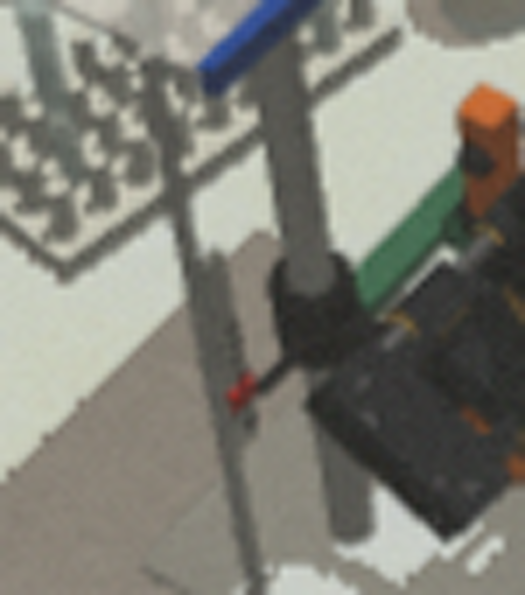

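The pointer at (262,385) meets the red mark at (242,392). I'll hold a little longer, then let it rise under control.

{"method": "apply_moves", "body": {"increments": [{"xyz": [0, 0, 0], "rotation": [0, 0, 0], "grip": 240}, {"xyz": [0, 0, 0], "rotation": [0, 0, 0], "grip": 240}, {"xyz": [0, 0, 0], "rotation": [0, 0, 0], "grip": 240}, {"xyz": [0, 0, 0], "rotation": [0, 0, 0], "grip": 240}, {"xyz": [0, 0, 0], "rotation": [0, 0, 0], "grip": 240}]}}

```text
time: 23.78
ee_pos: [0.4735, 0.2836, 0.1495]
eef_rot: [0.659, 0.7, 0.201, 0.188]
ft_force: [-4.1, -1.6, 7.6]
width: 0.0159
```

{"method": "apply_moves", "body": {"increments": [{"xyz": [0, 3.2, -5.1], "rotation": [0, 0, 0], "grip": 240}, {"xyz": [0, 8, -12.8], "rotation": [0, 0, 0], "grip": 240}, {"xyz": [0, 13, -20.8], "rotation": [0, 0, 0], "grip": 240}, {"xyz": [0, 17.5, -28], "rotation": [0, 0, 0], "grip": 240}, {"xyz": [0, 20, -32], "rotation": [0, 0, 0], "grip": 240}]}}

```text
time: 24.4
ee_pos: [0.4735, 0.2836, 0.1877]
eef_rot: [0.659, 0.7, 0.201, 0.188]
ft_force: [-3.0, 0.5, 0.8]
width: 0.0158
```

{"method": "apply_moves", "body": {"increments": [{"xyz": [0, 0.7, -1.2], "rotation": [0, 0, 0], "grip": 240}, {"xyz": [0, 0.7, -1.2], "rotation": [0, 0, 0], "grip": 240}, {"xyz": [0, 0.7, -1.2], "rotation": [0, 0, 0], "grip": 240}]}}

```text
time: 24.78
ee_pos: [0.4735, 0.2836, 0.1889]
eef_rot: [0.659, 0.7, 0.201, 0.188]
ft_force: [-1.4, -0.0, 2.3]
width: 0.0158
```

```bash
python3 look.py pics/s27.png 175 175 75 85 7
```

```text
t 24.77 grasp [0.455  0.2824 0.2186] psi -176.46 lean 31.94 xz 0.0011 F [-1.45 -0.    2.3 ] w 0.0158 q [-0.28 -0.12 -0.56  2.1   0.46  0.79  0.51]
```

View pics/s27.png

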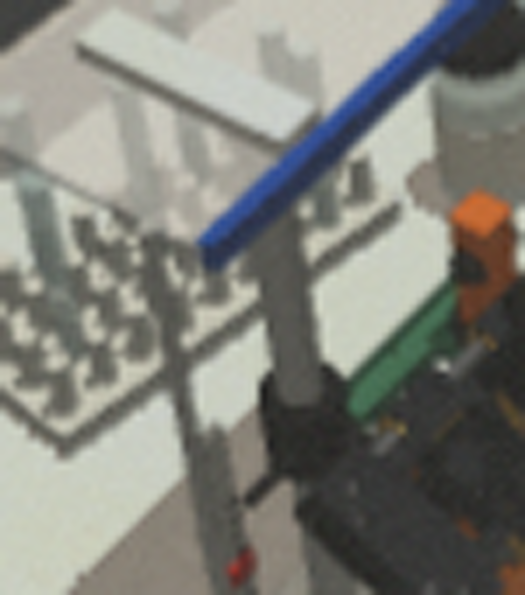

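The carriage is within about 1 mm of its stop. I'll open and back off.

{"method": "apply_moves", "body": {"increments": [{"xyz": [0, 0, 0], "rotation": [0, 0, 0], "grip": 195}, {"xyz": [0, 0, 0], "rotation": [0, 0, 0], "grip": 150}, {"xyz": [0, 0, 0], "rotation": [0, 0, 0], "grip": 120}, {"xyz": [0, 0, 0], "rotation": [0, 0, 0], "grip": 110}, {"xyz": [0, 0, 0], "rotation": [0, 0, 0], "grip": 110}]}}

```text
time: 25.45
ee_pos: [0.4735, 0.2836, 0.189]
eef_rot: [0.659, 0.7, 0.201, 0.188]
ft_force: [1.2, -0.4, 0.3]
width: 0.0477
```

{"method": "apply_moves", "body": {"increments": [{"xyz": [0, 0, -12], "rotation": [0, 0, 0], "grip": 110}, {"xyz": [0, 0, -35], "rotation": [0, 0, 0], "grip": 110}, {"xyz": [0, 0, -70], "rotation": [4, 0, 0], "grip": 110}, {"xyz": [0, 0, -90], "rotation": [8, 0, 0], "grip": 110}, {"xyz": [0, 0, -90], "rotation": [8, 0, 0], "grip": 110}]}}

```text
time: 26.08
ee_pos: [0.4264, 0.2815, 0.268]
eef_rot: [0.67, 0.712, 0.153, 0.142]
ft_force: [-0.1, -0.1, -0.0]
width: 0.0497
```

```bash
python3 look.py pics/s28.png 195 175 100 90 7; python3 - <<'E'
from h import *
c=cam('top');cv2.imwrite('pics/t11.png',cv2.resize(c['img'][180:250,160:260],None,fx=7,fy=7,interpolation=cv2.INTER_CUBIC)[:600,:800])
E
```

```text
t 26.07 grasp [0.4122 0.2805 0.3   ] psi -176.45 lean 24.1 xz 0.0037 F [-0.07 -0.11 -0.  ] w 0.0497 q [-0.32 -0.21 -0.49  1.95  0.21  1.07  0.75]
```

View pics/s28.png

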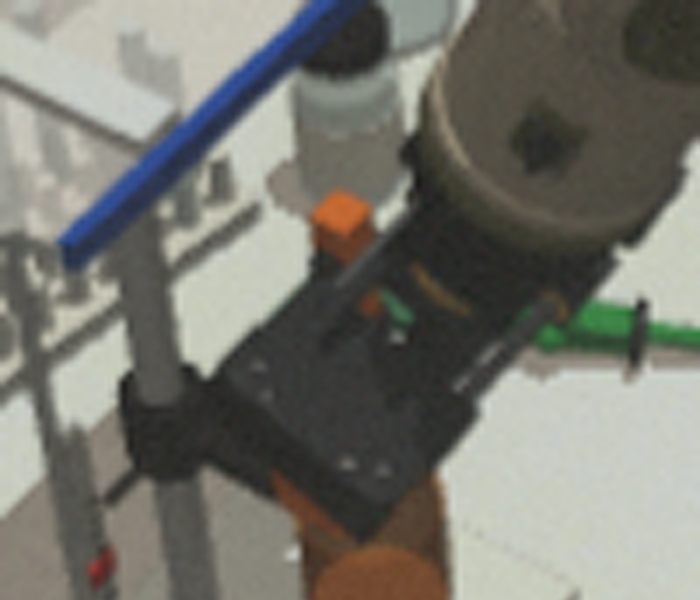

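View pics/t11.png

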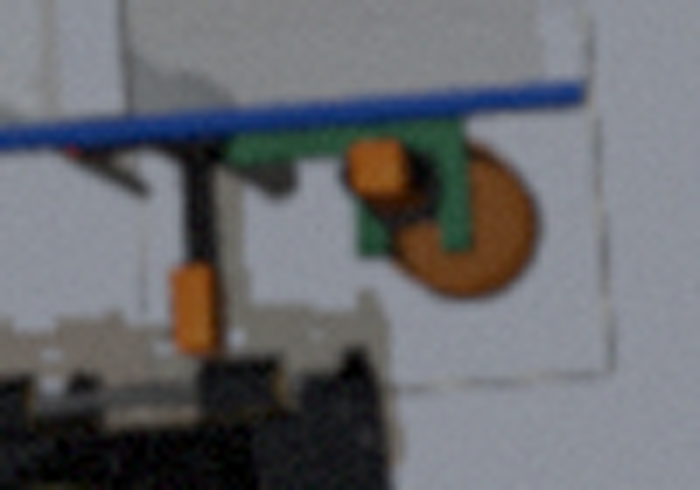

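The tab (top crop (193,308)) and handle (378,168) are exactly where they were before the pull. I'll clear the view and do a final check.

{"method": "apply_moves", "body": {"increments": [{"xyz": [0, 5, -25], "rotation": [3, 0, 0], "grip": 110}, {"xyz": [0, 15, -60], "rotation": [8, 0, 0], "grip": 110}, {"xyz": [0, 25, -90], "rotation": [12, 0, 0], "grip": 110}, {"xyz": [0, 25, -90], "rotation": [12, 0, 0], "grip": 110}, {"xyz": [0, 25, -90], "rotation": [12, 0, 0], "grip": 110}]}}

```text
time: 26.8
ee_pos: [0.4116, 0.2795, 0.3562]
eef_rot: [0.681, 0.725, 0.076, 0.071]
ft_force: [0.4, -0.2, -0.5]
width: 0.0494
```

```bash
python3 look.py pics/s29.png 180 140 160 130 5; python3 - <<'E'
from h import *
c=cam('side');W=cloud(c);hsv=cv2.cvtColor(c['img'],cv2.COLOR_BGR2HSV)
p=np.radians(3.5);f=np.array([np.cos(p),np.sin(p),0]);l=np.array([-f[1],f[0],0]);seat=f*.5185+l*.168
d=W-seat
m=(c['img'].max(2)<110)&(np.abs(d@f)<.03)&(np.abs(d@l)<.03)&(W[...,2]>.115)&(W[...,2]<.185)
P=W[m]-seat;print(m.sum(),np.polyfit(W[m][:,2],P@f,1),np.polyfit(W[m][:,2],P@l,1))
m=(hsv[...,0]>105)&(hsv[...,0]<130)&(hsv[...,1]>150)&(W[...,2]>.06)&(W[...,1]<-.1)
print('blue',m.sum(),W[m].mean(0))
E
```

```text
t 26.8 grasp [0.4044 0.2791 0.3904] psi -176.44 lean 11.95 xz -0.0 F [ 0.36 -0.21 -0.52] w 0.0494 q [-0.31 -0.12 -0.43  1.65  0.08  1.43  0.89]
38 [-0.01371756 -0.00563852] [0.0076861  0.00735291]
blue 1610 [ 0.50598384 -1.36098884  0.23566948]
```

View pics/s29.png

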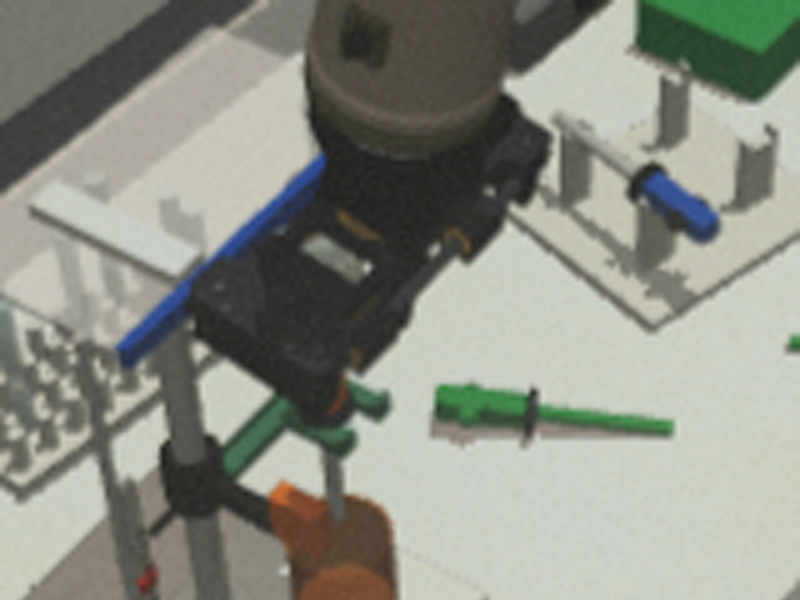

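The probe hangs in the fork: collar at about (330,410), shaft vertical at (335,470). The carriage is up, the blue probe is in its bay, and the force on the tool is about zero. I'm handing in.

```bash
python3 -c "
from h import *
where(); print(r.close_job())"
```

```text
t 26.9 grasp [0.4041 0.2789 0.3904] psi -176.43 lean 11.94 xz -0.0003 F [-0.72  0.82  0.15] w 0.0496 q [-0.31 -0.12 -0.43  1.65  0.08  1.43  0.89]
the job is handed in; nothing more can be done
None
```

I finished the whole sequence and handed it in at 26.9 s; no verdict is reported, so the results below come from my own checks.

- **Lift and swing:** I lifted the orange probe level by its domes. Easing the grip from 60 to 6 N let it swing down and hang still, within about 1° of vertical.
- **Fork:** I lowered it in under the cover with the gripper leaning back 35° until the force changed from -2 N to +2 N. Then I let go.
- **Carriage:** I drew the tab down 40.7 mm and held it there for about 1.4 s. The upward force was 6.3–7.6 N and the pointer was at the red mark. I let it rise under control and released it.

**Last checks:**
- The probe's shaft is within about 1° of vertical, and it hangs roughly 2–5 mm behind the seat and 2–3 mm to the side, inside the lips.
- The tab and handle are at the same pixels as before the pull.
- The force on the tool is about zero, and the blue probe sits in its bay in the last picture. I did not measure the bystanders again one by one.

**What disagreed:**
- The reported TCP sits about 24 mm further along the tool than the cameras show, so I corrected for that throughout.
- The two cameras differed by 2–4 mm sideways on the stand.
- My automatic check of the blue probe's position picked up other blue objects and was useless, so I judged it by eye.
- Joint 7 reached -2.51 of its -2.6 limit on the first approach to the tab. I backed out and used the half-turned grasp instead.

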